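# Hang two jars on the balance bar against its collars

### The job

Hang the two jars with steel hangers on the pivoting balance bar, one on each side so that it ends up level: first the tall narrow jar on the left arm (the robot's left), let go of it, then the squat jar on the right arm. Slide each hanger outward along the bar until it presses lightly against that arm's stop collar and leave it snug there; do not ram the jars against the bar or its collars, and leave the other things where they are.

Things in the scene. Friction and masses are not known exactly. Their poses are not given: they have to be found in the camera images.
- beam (a joint): lean of the balance bar about its middle, rad: 0 level, positive when the left end (+y) is up. A centring spring (4 N m per rad) holds the empty bar level; one jar alone at a collar makes it lean about 0.08 to 0.12, two jars at equal distances leave it level.
- bar_mid (a point): middle of the balance bar, on its pivot, 202 mm above the table; x across the bar, away from the robot, y along it to its left end, z up, leaning with the bar. Flat steel bar 10 wide, 420 long, 16 mm high: its top is 8 mm above this point.
- stand: the rack's fixed stand, origin on the table under the pivot, axes as the level bar's: foot plate 160 (x) x 120 (y) x 14 mm, post 20 mm thick, at its head a fork 24 (x) x 30 (y) mm reaching 222 mm above the table.
- bar_left (a point): point on the centre line of the bar's left arm, 90 mm from the pivot. Farther out a brass block collar (14 mm along the bar, head 26 mm across standing 12 mm above its top) is clamped; where is not measured: a hanger pressed on it has its centre 120 to 165 mm from the pivot, different each time. Feel for it with 2 to 8 N; over 25 N is ramming.
- bar_right (a point): the same point on the right arm, 90 mm from the pivot; its like collar stands as far from the pivot as the left one.
- tall_tab (a point): centre of the upright dark grip tab of the tall narrow jar: tab 12 (x) x 24 (y) x 50 (z) mm, this point 178 mm above the jar's underside. Jar 52 mm diameter, 95 mm high with its brass lid, about 0.3 kg, both jars equal within 10 %. z up, +x roughly away from the robot at the start.
- tall_crown (a point): centre of the crown of the tall narrow jar's steel hanger, 29 mm below the tab's centre: flat plate 28 (x) x 30 (y) x 8 mm, underside 50 mm above the lid; it rests on the bar. A back strap (inner face at x = -8 mm) joins crown and lid; in front a lip (inner face x = +8, outer +14) hangs 12 mm below the crown; between lip and lid the hanger is open towards +x.
- squat_tab (a point): centre of the upright dark grip tab of the squat jar: tab 12 (x) x 24 (y) x 50 (z) mm, this point 143 mm above the jar's underside. Jar 72 mm diameter, 60 mm high with its brass lid, about 0.3 kg, both jars equal within 10 %. z up, +x roughly away from the robot at the start.
- squat_crown (a point): centre of the crown of the squat jar's steel hanger, 29 mm below the tab's centre: flat plate 28 (x) x 30 (y) x 8 mm, underside 50 mm above the lid; it rests on the bar. A back strap (inner face at x = -8 mm) joins crown and lid; in front a lip (inner face x = +8, outer +14) hangs 12 mm below the crown; between lip and lid the hanger is open towards +x.
- jar_a_mid (a point): centre of a bystander jar without hanger, 72 mm diameter, 100 mm high
- jar_b_mid (a point): centre of a small bystander jar without hanger, 60 mm diameter, 80 mm high
- jar_c_mid (a point): centre of a bystander jar without hanger, 72 mm diameter, 100 mm high
- bowl_mid (a point): centre of a bystander glass bowl, 170 mm diameter, 60 mm high
- lids_mid (a point): centre of a bystander stack of jar lids, 72 mm diameter, 24 mm high
- sprayer_mid (a point): centre of a bystander bottle, 68 mm diameter, 170 mm high
- tongs_mid (a point): a point on bystander black tongs lying on the table, about 220 x 36 x 12 mm, 100 mm from the joint end; x along them to the tips
Things that resemble listed ones, but are neither listed nor needed, are in the scene too. Leave any orange look-alike of the part that bears tall_tab alone.

How it is judged:
By the outcome, as a careful person would: the job done as asked, in the order asked, and still so for the second after the job is handed in, with the robot touching nothing.
It also fails if it takes over 72 s, if anything falls off the work surface, if the arm or the gripper's body presses on something with over 40 N, if the wrist force passes 120 N, or if a joint passes its speed limit or range.

### The arm

A 6-joint arm with a two-finger parallel gripper is mounted at the origin on the work surface. World frame = base frame: x ahead of the robot, y to its left, z up, the work surface at z = 0. Lengths are in m, angles in degrees, forces in N, time in s.
With the tool pointing down it reaches from about 0.4 to 0.825 m from the base axis. Payload 7 kg.
Tool frame: the origin (TCP) lies at the very end of the fingers, on their centre line; the grasp point (between the pads) lies 19 mm behind it; z points along the fingers, y is the direction in which the jaws open and shut (so a half turn about z gives the same grasp; the last joint's range is limited). The gripper opens to 88 mm and grips with 3 to 60 N. Pads are 19 mm wide; open, the fingers measure 130 mm over their backs; the gripper's body (78 mm by 193 mm) begins 47 mm behind the grasp point.
Start: joints at [16.507, 20.546, 0.682, 0, -70.136, -16.507], TCP at [0.675, -0, 0.227] pointing down, gripper open.
Joint ranges: [-176.03, 176.03], [-82.01, 121.73], [-58.28, 71.71], [-173.87, 95.51], [-174.79, -0.11], [-173.66, 173.66]. Speed limits (degrees/s): [136.94, 136.94, 172.46, 180, 180, 180].

### API

Orientations are given as [roll, pitch, yaw] about the fixed x, y, z axes, in that order (R = Rz(yaw) Ry(pitch) Rx(roll)).
In Python, from plant import telemetry, snapshot, calibration, workorder gives the robot as it stands. The module is installed in compiled form; this text tells all that it offers.
- The arm moves only by the tool step_arm, never from a script. Its argument "plan" is text: rows parted by semicolons, each of 7 numbers parted by spaces: the finger opening in cm, from 0 to 8.76, then the shift along the tool's x, y, z in cm, then the turn, a rotation vector about the tool's x, y, z in degrees. A call has 1 to 12 rows; each row shifts and turns the commanded pose from where the row before left it, along the tool's axes as they then stand; what a row does not reach is not made up. A row lasts 1/12 s, in which the tool goes at most 41.7 mm and 7.16 degrees, less where a joint would pass 70% of its speed; a pose out of reach is approached as far as the arm can. A call with a gripper value outside its range is refused whole. The fingers move at their own pace and stop on an object; the grip force is fixed at half the most. Time passes only in rows, so rows that do not move let the fingers close. It gives the time, the measured TCP pose, the force and the opening at its end, in the units of the state.
- telemetry.get_obs(): the state, without advancing time (a new reading comes with each control period).
- snapshot(name): name is "scene" or "side" or "wrist"; returns the picture (384x512x3 uint8, blue, green, red); there is no depth.
- calibration(name): a dict with "K" (3x3 intrinsics, pixels), "k1" (the pictures are not rectified: a ray, as slopes to the right and down, at radius r is drawn at 1 + k1 r^2 times it, then the intrinsics apply), "camera_from_world" (4x4, takes a point from world to camera coordinates). Camera axes: x right, y up, looking along -z (the intrinsics and any distortion apply to the point x, -y, -z); pixel columns grow to the right and rows downward; lengths in m; the calibration is good to about 2 mm. A picture is of the moment at which its call begins: read the wrist's pose just before it. calibration takes no time and is no camera call; for the wrist camera it gives the pose at the moment of the call.
- workorder.close_job(): hands the job in, once; it reports no verdict.
The state is a dict: "clock": time; "joint_pos": joint angles; "qvel": joint speeds; "tau": joint torques, N m; "tool_pos": TCP position; "orientation": TCP orientation; "force": force on the tool from outside, world axes, zero at the start; "moment": the same for the moment, N m; "opening": finger opening in m.
Only numpy, scipy, OpenCV 4.12 (cv2) and the standard library are available. Lean on these libraries where they do the work, as an engineer would, in place of code of your own. Each camera call takes 0.05 s, during which the arm holds its last target.

## Working session

There is one attempt and no reset: what is moved stays moved. The work goes in short steps, Python scripts to look and compute and a tool call to move; the robot and the scene stay as the last step left them, time stands still between calls to the robot, and variables do not carry over. Pictures are saved under pics/ and viewed, and the job is handed in when it is done.

Besides the shell and the picture viewer there is one more tool, called after "Request:" as name(argument=value, ...), one argument or row to a line, values as JSON. step_arm: Moves the arm, as the interface text tells. Its arguments: {"type":"object","properties":{"plan":{"type":"string"}},"required":["plan"]}

```bash
mkdir -p pics; ls
python3 - <<'E'
from plant import telemetry, snapshot, calibration
import cv2,numpy as np
o=telemetry.get_obs(); print(o)
for n in ["scene","side","wrist"]:
    c=calibration(n); print(n,c["K"],c["k1"],np.round(c["camera_from_world"],4))
    im=snapshot(n); cv2.imwrite(f"pics/{n}0.png",im)
E
```

```text
pics
{'clock': 0.0, 'joint_pos': array([ 1.65087288e+01,  2.05932954e+01,  6.32302995e-01, -2.23274305e-02,
       -7.01345540e+01, -1.65058113e+01]), 'qvel': array([ 0.05423927, -0.05528424,  0.04618144,  0.03701651,  0.12010402,
       -0.02484192]), 'tau': array([-8.00930356e-04, -5.82726967e+01,  2.93058443e+01,  6.99745238e+00,
        6.93249181e-03, -2.06530804e-04]), 'tool_pos': array([6.74499164e-01, 5.42562593e-06, 2.25583569e-01]), 'orientation': array([ 1.79902427e+02, -7.02501401e-03, -9.00046812e+01]), 'force': array([ 0.12682482, -0.35856101,  0.0293558 ]), 'moment': array([ 0.01441471, -0.04808944,  0.02072034]), 'opening': 0.08763254492142422}
scene [[390.30917431   0.         252.45551761]
 [  0.         390.30917431 201.98329384]
 [  0.           0.           1.        ]] -0.023837382787944134 [[ 0.0523  0.9986 -0.0097 -0.0128]
 [-0.698   0.0435  0.7148  0.3039]
 [ 0.7142 -0.0306  0.6993 -1.5737]
 [ 0.      0.      0.      1.    ]]
side [[364.56506046   0.         255.20761179]
 [  0.         364.56506046 190.58557034]
 [  0.           0.           1.        ]] -0.017299721457097007 [[ 0.8655 -0.5006  0.0182 -0.4895]
 [ 0.3158  0.5735  0.7559 -0.2855]
 [-0.3888 -0.6485  0.6545 -1.0203]
 [ 0.      0.      0.      1.    ]]
wrist [[283.36102109   0.         256.2833694 ]
 [  0.         283.36102109 192.42223454]
 [  0.           0.           1.        ]] -0.010472646484661464 [[-1.000e+00 -3.000e-04  5.000e-04  6.741e-01]
 [ 1.000e-04 -9.504e-01 -3.111e-01  3.960e-02]
 [ 5.000e-04 -3.111e-01  9.504e-01 -3.917e-01]
 [ 0.000e+00  0.000e+00  0.000e+00  1.000e+00]]
```

View pics/scene0.png

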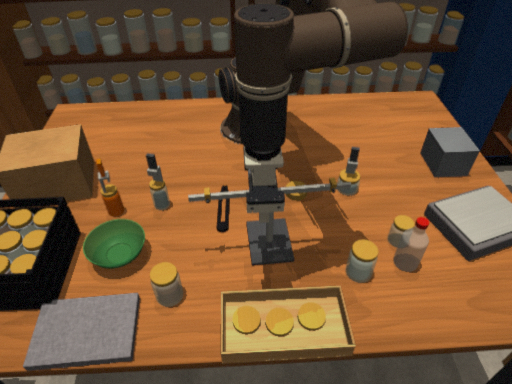

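View pics/side0.png

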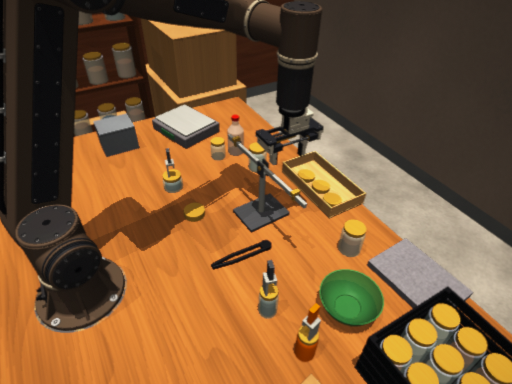

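View pics/wrist0.png

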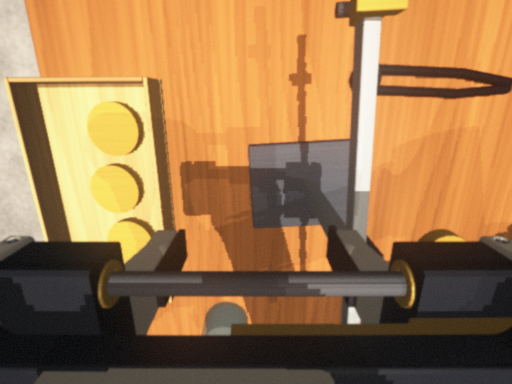

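The scene view faces the robot, so image right is +y (the robot's left). The tall jar is at about (160,195), the orange look-alike at (112,205), the squat jar at (348,183), and the bar runs from (192,198) to (360,185). I'll zoom in on both views.

```bash
cat > h.py <<'E'
from plant import telemetry, snapshot, calibration, workorder
import cv2,numpy as np
np.set_printoptions(precision=4,suppress=True)
def cam(n):
    c=calibration(n); return c
def proj(c,P):
    P=np.atleast_2d(P); q=(c["camera_from_world"]@np.c_[P,np.ones(len(P))].T).T
    s=np.c_[q[:,0]/-q[:,2],-q[:,1]/-q[:,2]]; r2=(s**2).sum(1,keepdims=True); s=s*(1+c["k1"]*r2)
    K=c["K"]; return np.c_[K[0,0]*s[:,0]+K[0,2],K[1,1]*s[:,1]+K[1,2]]
def ray(c,uv):
    K=c["K"]; d=np.array([(uv[0]-K[0,2])/K[0,0],(uv[1]-K[1,2])/K[1,1]]); s=d.copy()
    for _ in range(10): s=d/(1+c["k1"]*(s@s))
    T=c["camera_from_world"]; R=T[:3,:3]; o=-R.T@T[:3,3]
    v=R.T@np.array([s[0],-s[1],-1]); return o,v/np.linalg.norm(v)
def onz(c,uv,z):
    o,v=ray(c,uv); return o+v*(z-o[2])/v[2]
def tri(*cu):
    A=np.zeros((3,3));b=np.zeros(3);L=[]
    for c,uv in cu:
        o,v=ray(c,uv); M=np.eye(3)-np.outer(v,v); A+=M;b+=M@o; L.append((o,M))
    p=np.linalg.solve(A,b); return p,[np.linalg.norm(M@(p-o)) for o,M in L]
def crop(im,x0,y0,w,h,f,name):
    i=cv2.resize(im[y0:y0+h,x0:x0+w],None,fx=f,fy=f,interpolation=cv2.INTER_CUBIC)
    for k in range(0,w,10): cv2.line(i,(k*f,0),(k*f,4 if k%50 else 10),(255,255,255),1)
    for k in range(0,h,10): cv2.line(i,(0,k*f),(4 if k%50 else 10,k*f),(255,255,255),1)
    cv2.imwrite("pics/"+name,i)
E
python3 - <<'E'
from h import *
s=cv2.imread("pics/scene0.png"); d=cv2.imread("pics/side0.png")
A=[(s,85,140,90,80),(s,310,140,60,65),(d,150,140,45,60),(d,245,250,90,120)]
crop(s,90,140,100,75,8,"a1.png"); crop(s,310,140,65,65,8,"a2.png"); crop(d,145,140,60,60,8,"a3.png"); crop(d,245,250,90,120,5,"a4.png")
crop(s,180,160,160,110,5,"a5.png"); crop(d,220,120,110,110,5,"a6.png")
E
```

```text
(no output)
```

View pics/a1.png

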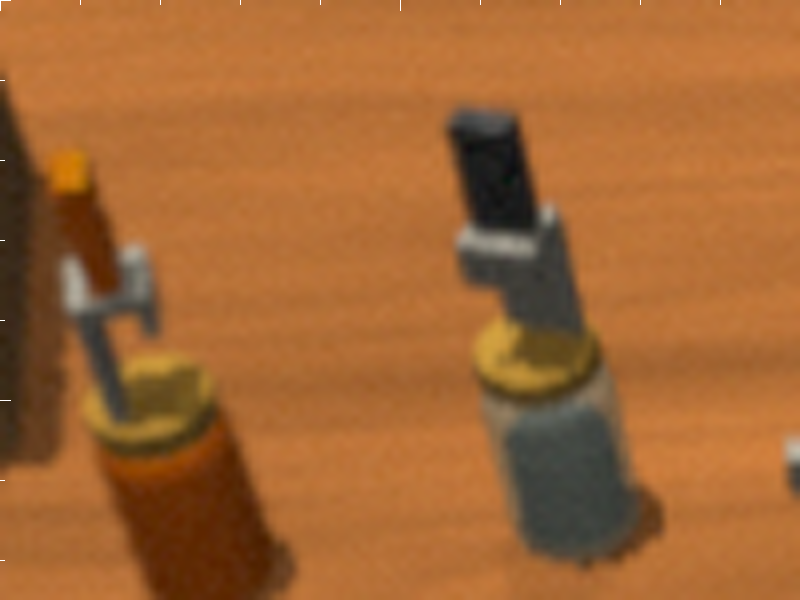

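View pics/a2.png

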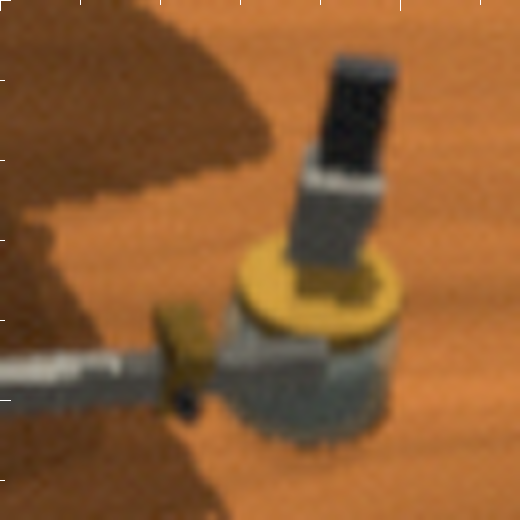

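View pics/a3.png

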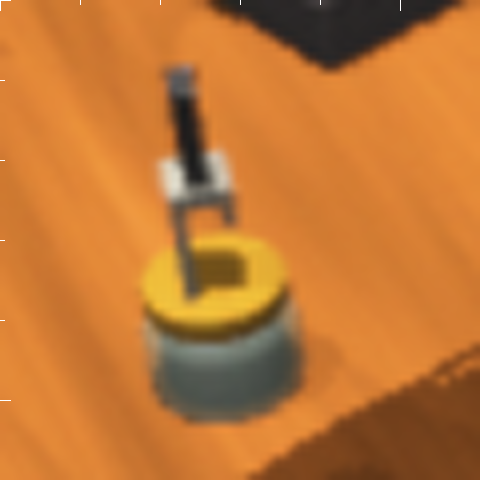

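View pics/a4.png

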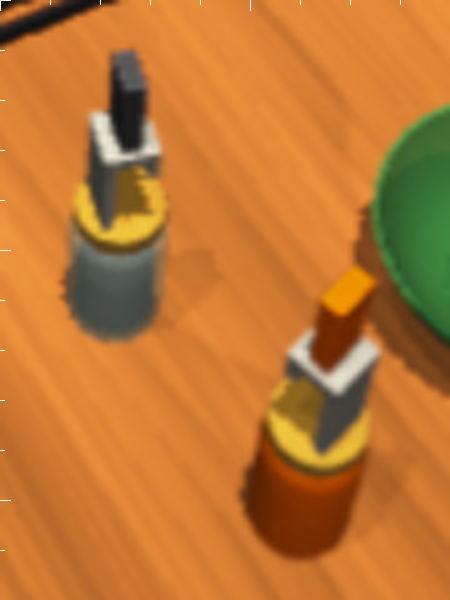

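View pics/a5.png

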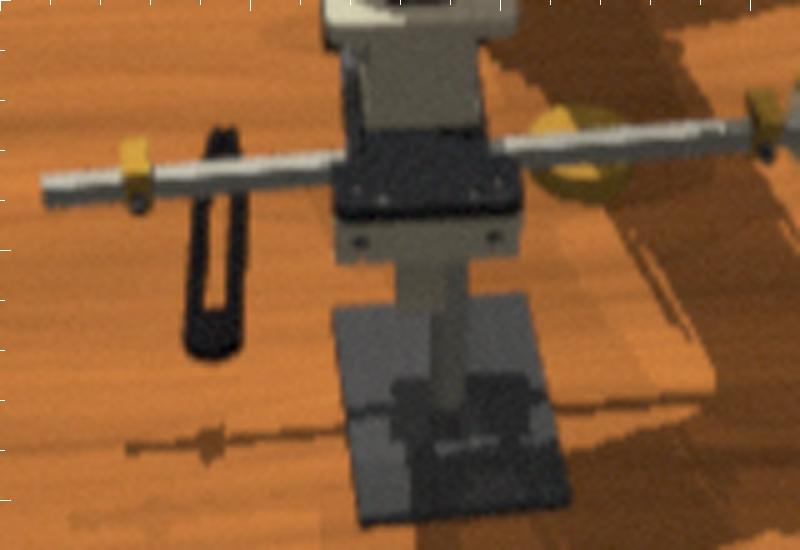

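View pics/a6.png

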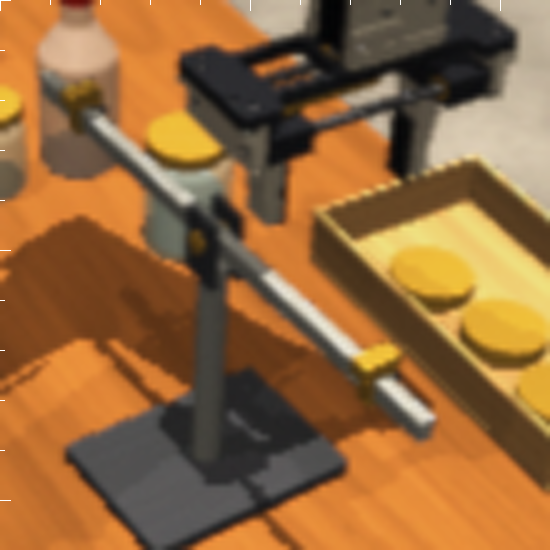

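Run:
```python
from h import *
S=cam("scene");D=cam("side")
for n in (S,D): print("cam at",ray(n,(256,192))[0])
def t(n,a,b): 
    p,r=tri((S,a),(D,b)); print(n,p,"res mm",np.array(r)*1e3)
t("bar right end",(188.4,197.8),(305,205))
t("bar left end",(350.6,184.4),(229.6,136))
t("collar R head top",(180+136/5,160+145/5),(220+380/5,120+357/5))
t("collar L head top",(310+182/8,140+315/8),(220+82/5,120+87/5))
t("tall tab top",(90+485/8,140+120/8),(245+127/5,250+59/5))
t("squat tab top",(310+365/8,140+66/8),(145+180/8,140+72/8))
print("orange",onz(S,(90+70/8,140+165/8),.203))
print("tall lid ctr",onz(S,(90+537/8,140+352/8),.095),onz(D,(245+120/5,250+200/5),.095))
print("squat lid",onz(S,(310+318/8,140+285/8),.060),onz(D,(145+214/8,140+280/8),.06))
for n,uv,z in [("jarA",(362,250),.1),("jarB?",(402,225),.08),("jarC",(165,273),.1),("sprayer",(420,222),.17),("lids",(293,188),.02),("tongs top",(222,190),0),("tongs bot",(222,226),0)]: print(n,onz(S,uv,z))
```

```text
cam at [ 1.3367 -0.0486  0.8831]
cam at [ 0.1172 -0.7429  0.8925]
bar right end [ 0.6171 -0.1795  0.2032] res mm [0.045 0.045]
bar left end [0.5944 0.2383 0.2028] res mm [1.8645 1.8645]
collar R head top [ 0.6127 -0.1335  0.2233] res mm [3.9467 3.9467]
collar L head top [0.5956 0.1885 0.2243] res mm [1.4632 1.4632]
tall tab top [ 0.4302 -0.2994  0.202 ] res mm [0.5824 0.5824]
squat tab top [0.3909 0.3097 0.1685] res mm [1.6214 1.6214]
orange [ 0.4482 -0.4434  0.203 ]
tall lid ctr [ 0.4355 -0.2998  0.095 ] [ 0.4281 -0.3045  0.095 ]
squat lid [0.3939 0.3078 0.06  ] [0.3883 0.3041 0.06  ]
jarA [0.7287 0.2548 0.1   ]
jarB? [0.6333 0.3954 0.08  ]
jarC [ 0.7701 -0.2393  0.1   ]
sprayer [0.7051 0.3935 0.17  ]
lids [0.398  0.1253 0.02  ]
tongs top [ 0.3712 -0.1086  0.    ]
tongs bot [ 0.5335 -0.1081  0.    ]
```

The tall jar to hang is the grey one with the dark tab at scene (151,155). The orange look-alike at (99,161) stays alone. The squat jar's tab is at (356,148). The bar's middle is at about (0.606, 0.029) with yaw of about +3°. I'll move to look at the tall tab close up.

Request:
step_arm(
  plan="8.7 0 0 -4 0 0 0;8.7 0 0 -4 0 0 0;8.7 2.7 2.7 0 0 0 0;8.7 2.7 2.7 0 0 0 0;8.7 2.7 2.7 0 0 0 0;8.7 2.7 2.7 0 0 0 0;8.7 2.7 2.7 0 0 0 0;8.7 2.7 2.7 0 0 0 0;8.7 2.7 2.7 0 0 0 0;8.7 2.7 2.7 0 0 0 0;8.7 2.7 2.7 0 0 0 0;8.7 0 0 0 0 0 0",
)

```text
clock: 1.15
tool_pos: [0.4278, -0.2458, 0.3071]
orientation: [180.0, -0.0, -90.2]
force: [0.4, 0.4, -0.9]
opening: 0.0871
```

Run:
```python
from h import *
o=telemetry.get_obs(); print(o["clock"],o["tool_pos"],o["orientation"],o["joint_pos"],o["force"])
W=cam("wrist"); im=snapshot("wrist"); cv2.imwrite("pics/w1.png",im)
import pickle; pickle.dump(W,open("w1.pkl","wb"))
print(proj(W,[0.4302,-.2994,.203]), proj(W,[0.4302,-.2994,.153]))
```

```text
1.15 [ 0.4278 -0.2458  0.3071] [179.9987  -0.0157 -90.1727] [ -6.9874   0.5236 -13.8754   0.0162 -75.6005   6.8107] [ 0.3645  0.4349 -0.8628]
[[253.3147 134.6774]] [[253.8218 129.2682]]
```

View pics/w1.png

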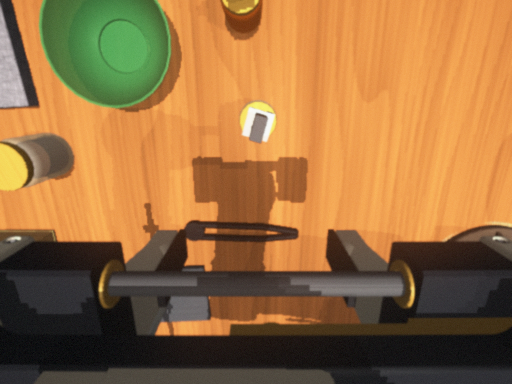

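Run:
```python
from h import *
im=cv2.imread("pics/w1.png"); crop(im,225,85,70,70,8,"w1c.png")
```

```text
(no output)
```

View pics/w1c.png

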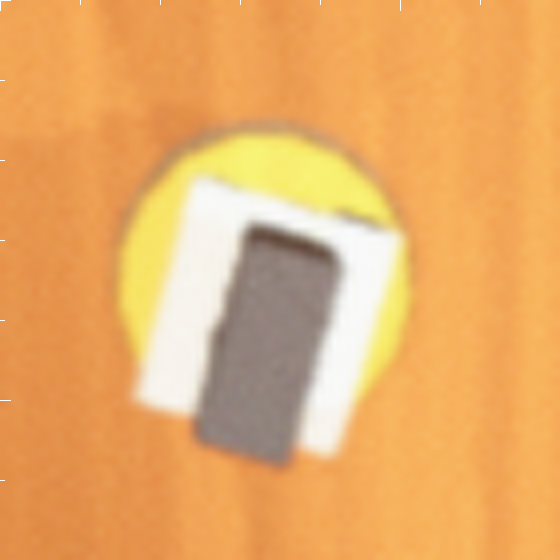

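Run:
```python
from h import *
import pickle; W=pickle.load(open("w1.pkl","rb"))
f=lambda l,z:np.array([onz(W,(225+a/8,85+b/8),z)[:2] for a,b in l])
C=f([(195,178),(400,232),(335,458),(135,402)],.153); T=f([(248,243),(338,263),(290,466),(197,440)],.203)
for Q in (C,T):
    print(Q.mean(0)); 
    for i in range(4):
        d=Q[(i+1)%4]-Q[i]; print("  edge",np.linalg.norm(d)*1e3,np.degrees(np.arctan2(d[1],d[0])))
```

```text
[ 0.4254 -0.304 ]
  edge 28.108144065867844 165.64807168542842
  edge 31.091939773957417 74.34350146835516
  edge 28.36046941062112 -15.667000432295458
  edge 30.447907978889884 -106.14503034937341
[ 0.4255 -0.3042]
  edge 10.33957999646246 167.72371034997173
  edge 23.32510065169265 76.7943374604516
  edge 11.117135098213957 -15.683454120721882
  edge 22.689795015168844 -105.14668731781751
```

Run:
```python
from h import *
o=telemetry.get_obs(); print(o["clock"],o["tool_pos"],o["orientation"],o["qvel"])
```

```text
1.2 [ 0.4297 -0.2447  0.307 ] [-179.9554   -0.005   -90.1983] [ 2.6405  1.6426  1.565  -0.1266  0.5798 -1.9857]
```

Request:
step_arm(
  plan="8.7 0 -0.6 2 0 0 5;8.7 0 -0.6 2 0 0 5;8.7 0 0 0 0 0 5;8.7 0 0 0 0 0 0;8.7 0 0 0 0 0 0;8.7 0 0 0 0 0 0;8.7 0 0 0 0 0 0",
)

```text
clock: 1.78
tool_pos: [0.4444, -0.2434, 0.2672]
orientation: [-179.9, 0.0, -104.9]
force: [0.4, 0.2, -0.3]
opening: 0.0869
```

Run:
```python
from h import *
o=telemetry.get_obs(); print(o["clock"],o["tool_pos"],o["orientation"],o["qvel"])
W=cam("wrist"); im=snapshot("wrist"); cv2.imwrite("pics/w2.png",im)
import pickle; pickle.dump(W,open("w2.pkl","wb"))
u=proj(W,[0.4265,-.303,.203])[0]; print(u)
x,y=int(u[0])-40,int(u[1])-40; print(x,y); crop(im,x,y,80,80,7,"w2c.png")
```

```text
1.7833 [ 0.4444 -0.2434  0.2672] [-179.9339    0.0021 -104.8601] [ 0.0033 -0.1199 -0.2124 -0.0861 -0.041  -0.4854]
[258.4444 129.5469]
218 89
```

View pics/w2c.png

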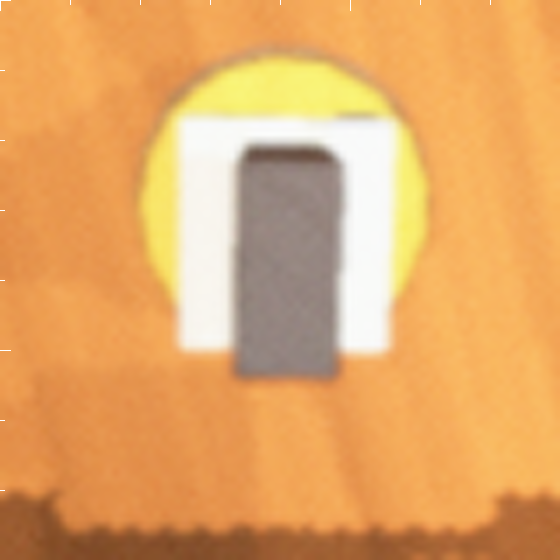

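Run:
```python
from h import *
import pickle; W=pickle.load(open("w2.pkl","rb"))
f=lambda l,z:np.array([onz(W,(218+a/7,89+b/7),z)[:2] for a,b in l])
C=f([(178,118),(393,118),(390,352),(179,351)],.153); T=f([(240,158),(342,158),(340,378),(235,377)],.203)
R=np.array([[np.cos(np.radians(-104.86)),np.sin(np.radians(-104.86))],[np.cos(np.radians(-194.86)),np.sin(np.radians(-194.86))]])
R[1]=[np.sin(np.radians(-104.86)),-np.cos(np.radians(-104.86))]
for Q in (C,T):
    print(Q.mean(0),"tool shift cm",R@(Q.mean(0)-[.4444,-.2434])*100)
    for i in range(4):
        d=Q[(i+1)%4]-Q[i]; print("  edge",np.linalg.norm(d)*1e3,np.degrees(np.arctan2(d[1],d[0])))
```

```text
[ 0.4257 -0.3041] tool shift cm [6.3456 0.2531]
  edge 28.2998850786848 165.16651463788284
  edge 30.56368986435631 75.50095437887774
  edge 28.768141306139416 -15.091858274648061
  edge 30.434818409407274 -105.37861567978355
[ 0.4255 -0.3043] tool shift cm [6.3739 0.2684]
  edge 11.0290448990132 165.169283282084
  edge 23.69888732695228 75.27656719723345
  edge 11.738290606084542 -15.364326085001197
  edge 23.598879328662125 -106.4439348618883
```

Request:
step_arm(
  plan="8.7 3.2 0.1 0 0 0 0;8.7 3.1 0.1 0 0 0 0;8.7 0 0 2.5 0 0 0;8.7 0 0 2.5 0 0 0;8.7 0 0 2.5 0 0 0;8.7 0 0 2 0 0 0;8.7 0 0 0.9 0 0 0;8.7 0 0 0 0 0 0;8.7 0 0 0 0 0 0;8.7 0 0 0 0 0 0",
)

```text
clock: 2.67
tool_pos: [0.4267, -0.3042, 0.1641]
orientation: [-179.9, -0.0, -105.0]
force: [-0.2, 0.0, -0.5]
opening: 0.0869
```

Run:
```python
from h import *
o=telemetry.get_obs(); print(o["clock"],o["tool_pos"],o["orientation"])
s=snapshot("scene");d=snapshot("side")
crop(s,100,120,110,100,7,"g1s.png");crop(d,215,210,110,110,5,"g1d.png")
```

```text
2.6667 [ 0.4267 -0.3042  0.1641] [-179.8745   -0.0279 -104.9542]
```

View pics/g1s.png

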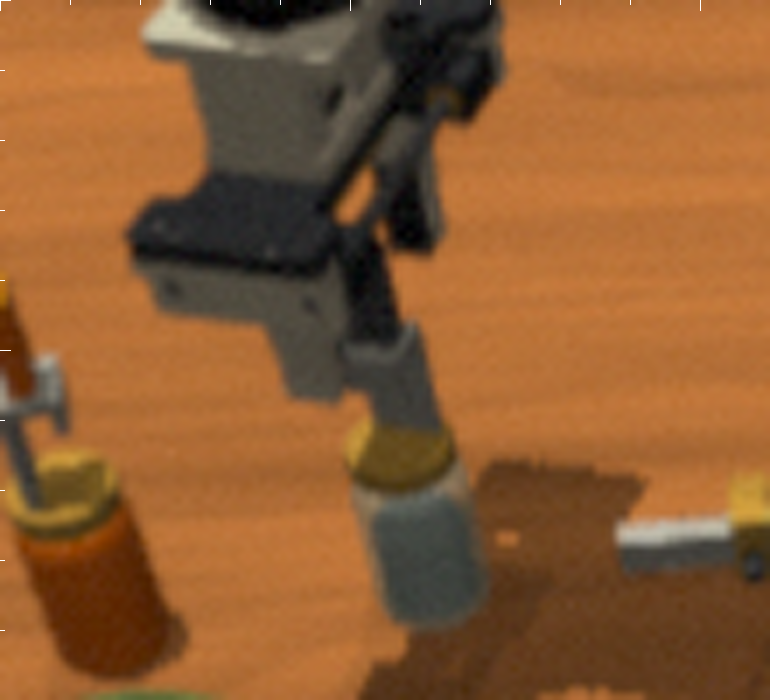

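View pics/g1d.png

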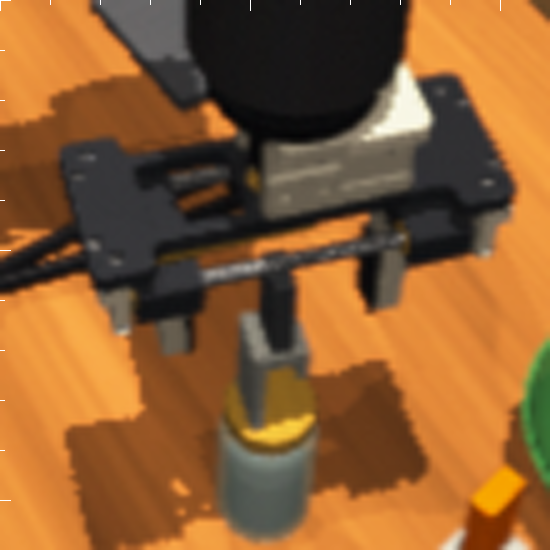

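Both views show the tab between the open fingers, and I've confirmed it's the grey jar with the dark tab. Now I'll close.

Request:
step_arm(
  plan="0 0 0 0 0 0 0;0 0 0 0 0 0 0;0 0 0 0 0 0 0;0 0 0 0 0 0 0;0 0 0 0 0 0 0;0 0 0 0 0 0 0;0 0 0 0 0 0 0;0 0 0 0 0 0 0;0 0 0 0 0 0 0;0 0 0 0 0 0 0",
)

```text
clock: 3.6
tool_pos: [0.4257, -0.3039, 0.1625]
orientation: [180.0, 0.0, -105.0]
force: [-0.5, 0.1, 0.1]
opening: 0.026
```

Request:
step_arm(
  plan="0 0 0 0 0 0 0;0 0 0 0 0 0 0;0 0 0 0 0 0 0;0 0 0 0 0 0 0;0 0 0 0 0 0 0",
)

```text
clock: 4.02
tool_pos: [0.4257, -0.3039, 0.1625]
orientation: [180.0, 0.0, -105.0]
force: [0.1, 0.2, -0.5]
opening: 0.0116
```

Request:
step_arm(
  plan="0 0 0 -1.5 0 0 0;0 0 0 -2.4 0 0 -6;0 0 0 -2.4 0 0 -6;0 0 0 -2.4 0 0 -6;0 -0.5 -0.14 0 0 0 0;0 -1 -0.29 0 0 0 0;0 -1.5 -0.43 0 0 0 0;0 -2 -0.58 0 0 0 0;0 -2.5 -0.72 0 0 0 0;0 -2.5 -0.72 0 0 0 0;0 -2.5 -0.72 0 0 0 0;0 -2.5 -0.72 0 0 0 0",
)

```text
clock: 5.02
tool_pos: [0.46, -0.1499, 0.2478]
orientation: [179.8, 0.0, -87.1]
force: [0.5, -0.5, -2.4]
opening: 0.0119
```

Request:
step_arm(
  plan="0 -2.5 -0.72 0 0 0 0;0 -2.5 -0.72 0 0 0 0;0 -2.5 -0.72 0 0 0 0;0 -2.5 -0.72 0 0 0 0;0 -2.5 -0.72 0 0 0 0;0 -2.5 -0.72 0 0 0 0;0 -2.5 -0.72 0 0 0 0;0 -2.5 -0.72 0 0 0 0;0 -2.5 -0.72 0 0 0 0;0 -2 -0.58 0 0 0 0;0 -1.5 -0.43 0 0 0 0;0 -1 -0.29 0 0 0 0",
)

```text
clock: 6.02
tool_pos: [0.5239, 0.1235, 0.248]
orientation: [179.9, -0.0, -87.0]
force: [0.3, -0.5, -3.1]
opening: 0.0117
```

Request:
step_arm(
  plan="0 -0.5 -0.2 0 0 0 0;0 -0.3 0 0 0 0 0;0 0 0 0 0 0 0;0 0 0 0 0 0 0;0 0 0 0 0 0 0;0 0 0 0 0 0 0",
)

```text
clock: 6.52
tool_pos: [0.5261, 0.1293, 0.2497]
orientation: [-180.0, 0.0, -87.1]
force: [-0.3, -0.2, -3.2]
opening: 0.0117
```

Run:
```python
from h import *
o=telemetry.get_obs(); print(o["clock"],o["tool_pos"],o["orientation"],o["force"],o["moment"])
s=snapshot("scene");d=snapshot("side");w=snapshot("wrist")
cv2.imwrite("pics/s3.png",s);cv2.imwrite("pics/d3.png",d);cv2.imwrite("pics/wr3.png",w)
crop(s,180,90,190,140,4,"p1s.png");crop(d,180,90,140,110,5,"p1d.png")
```

```text
6.5167 [0.5261 0.1293 0.2497] [-179.9884    0.0061  -87.054 ] [-0.3356 -0.2033 -3.2169] [-0.053   0.0449 -0.038 ]
```

View pics/p1s.png

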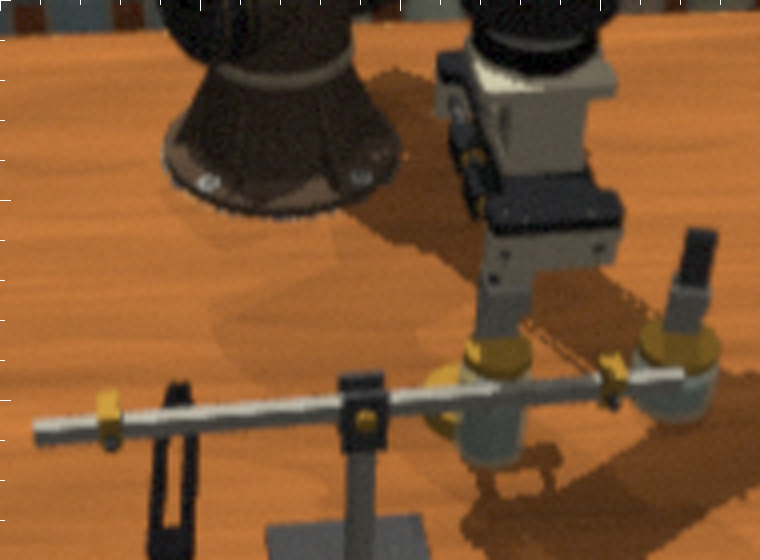

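View pics/p1d.png

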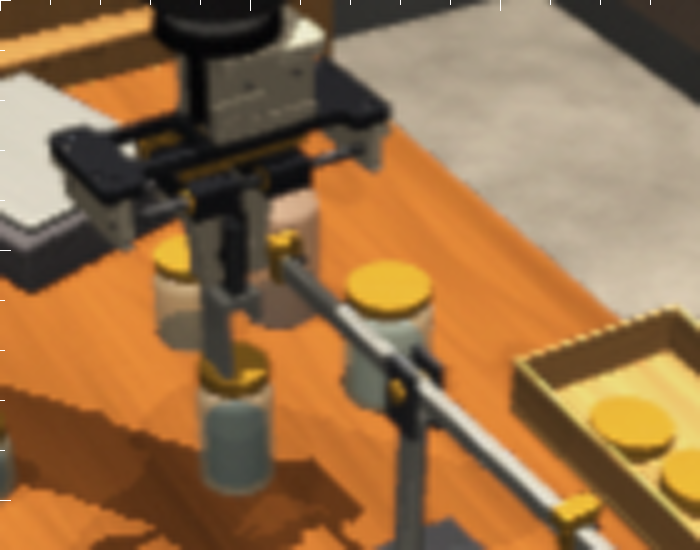

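View pics/wr3.png

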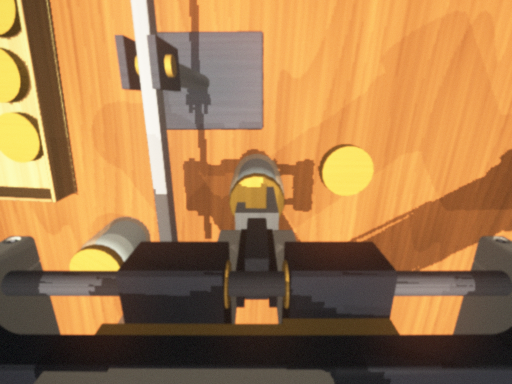

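Run:
```python
from h import *
import pickle
W=cam("wrist"); pickle.dump(W,open("w3.pkl","wb"))
print(telemetry.get_obs()["tool_pos"])
im=cv2.imread("pics/wr3.png"); crop(im,100,0,100,150,4,"wr3a.png"); crop(im,110,100,120,140,4,"wr3b.png")
for r in (5,15,25,100,120,140,160,180,200,220): print(r,im[r,125:185:1].sum(1)//3)
```

```text
[0.5261 0.1295 0.2497]
5 [181 178 180 181 182 194 222 240 245 244 244 242 242 242 242 243 243 243
 243 241 236 210 151 108  92  89  90  91 100 134 165 172 174 172 166 167
 168 172 171 169 172 174 177 180 180 177 176 177 179 181 181 181 180 176
 170 166 167 166 169 169]
15 [180 176 179 182 180 181 187 215 238 244 245 245 243 244 244 242 243 243
 242 242 242 236 214 155 106  88  88  89  87 103 141 165 176 175 169 166
 168 167 169 168 171 173 177 178 179 180 177 178 179 182 182 182 185 181
 177 175 168 167 167 168]
25 [180 179 180 180 184 181 181 192 215 238 244 246 245 245 243 244 243 243
 243 243 242 242 236 216 159 102  91  90  85  87 102 140 169 177 175 171
 165 166 168 171 171 172 176 176 179 178 176 177 178 177 181 182 184 180
 177 177 176 172 169 167]
100 [180 177 176 173 178 182 180 180 179 177 178 181 184 184 183 183 186 214
 240 246 246 246 245 245 245 245 244 244 245 245 240 219 142  95  91  87
  85  87  99 124 127 128 126 132 139 141 138 141 135 143 140 139 137 139
 136 139 137 138 140 138]
120 [174 174 174 172 169 165 171 170 172 172 167 169 172 175 174 174 172 173
 173 195
[... 708 characters left out ...]
68 169 175 174 172 172 171 171
 172 174 172 172 172 171 172 173 181 208 235 239 238 238 238 237 237 237
 238 237 234 221 159 101  86  84  84  85 111 147 160 164 165 162 162 164
 166 166 163 165 155 124]
200 [181 182 181 181 183 185 182 176 174 174 175 175 179 183 183 183 182 180
 180 182 179 174 173 170 173 172 172 172 163 149 144 144 141 144 144 141
 143 143 142 142 138 132 114  86  79  77  79  78 111 153 162 163 163 162
 163 163 165 164 167 173]
220 [122 121 125 119 122 117 118 116 119 117 120 126 127 136 160 178 178 180
 178 177 180 182 180 177 177 179 179 179 176 170 168 170 167 147 143 145
 141 138 143 141 140 142 142 135 115  86  78  73  74  79 113 152 161 166
 163 166 166 161 158 159]
```

View pics/wr3a.png

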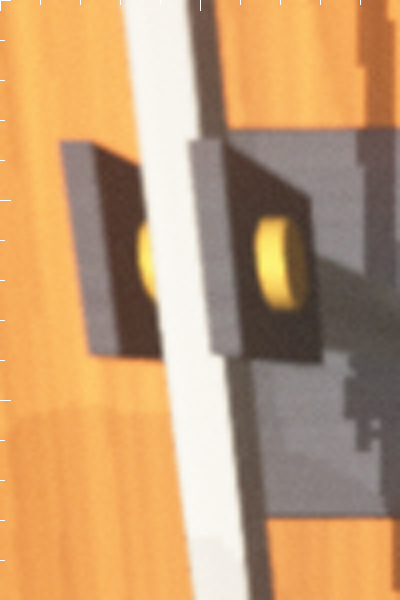

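View pics/wr3b.png

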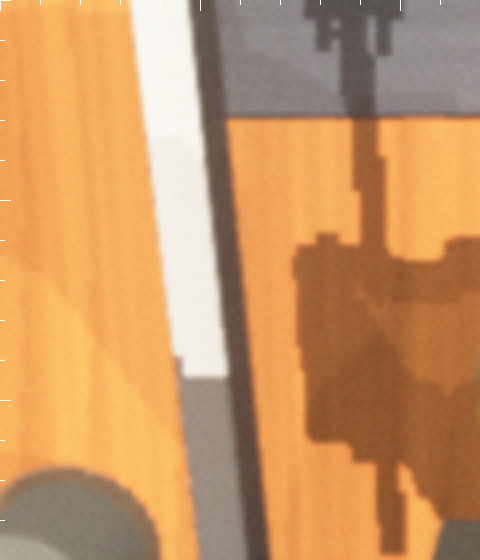

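Run:
```python
from h import *
import pickle
W=pickle.load(open("w3.pkl","rb"))
g=lambda u,v,z:onz(W,(u,v),z)[:2]
rows=[(5,130.8,146.9),(100,142.0,156.8),(140,147.0,160.7),(180,151.9,164.9)]
P=[]
for r,a,b in rows:
    A,B=g(a,r,.21),g(b,r,.21); P.append((A+B)/2); print(r,A,B,"w mm",np.linalg.norm(A-B)*1e3)
P=np.array(P); d=P[-1]-P[0]; d/=np.linalg.norm(d); yaw=np.degrees(np.arctan2(-d[0],d[1])); print("dir",d,"yaw",yaw)
F=[g(115.5,35,.222),g(123,88.3,.222),g(155,36,.222),g(160.5,89,.222)]; print(F)
for z,l in ((.222,[(115.5,35.2),(123,88.5),(147.7,34.7),(153,88.5)]),): 
    Q=np.array([g(*q,z) for q in l]); print(Q, Q.mean(0))
print("bar x at y: ", [ (y, P[0][0]+ (y-P[0][1])*d[0]/d[1]) for y in (0.029,.13)])
```

```text
5 [ 0.6094 -0.0054] [ 0.5996 -0.0058] w mm 9.833309319504036
100 [0.6064 0.0497] [0.5965 0.0492] w mm 9.90366875467178
140 [0.6048 0.0762] [0.5953 0.0757] w mm 9.559129285989213
180 [0.6032 0.105 ] [0.5937 0.1045] w mm 9.479502071982884
dir [-0.0549  0.9985] yaw 3.146044528844954
[array([0.6149, 0.0136]), array([0.6131, 0.0431]), array([0.5916, 0.013 ]), array([0.5899, 0.0424])]
[[0.6149 0.0137]
 [0.6131 0.0432]
 [0.5959 0.0125]
 [0.5945 0.0423]] [0.6046 0.0279]
bar x at y:  [(0.029, np.float64(0.6026320532192055)), (0.13, np.float64(0.5970806806249446))]
```

Request:
step_arm(
  plan="0 0 -0.5 0 0 0 0;0 0 -1 0 0 0 0;0 0 -1.5 0 0 0 0;0 0 -1.5 0 0 0 0;0 0 -1.2 0 0 0 0;0 0 -0.8 0 0 0 0;0 0 -0.4 0 0 0 0;0 0 -0.2 0 0 0 0;0 0 0 0 0 0 0;0 0 0 0 0 0 0;0 0 0 0 0 0 0",
)

```text
clock: 7.58
tool_pos: [0.5967, 0.1337, 0.2498]
orientation: [-180.0, 0.0, -87.0]
force: [-1.3, 0.4, -2.7]
opening: 0.0121
```

Run:
```python
from h import *
o=telemetry.get_obs(); print(o["clock"],o["tool_pos"],o["orientation"],o["force"],o["moment"])
s=snapshot("scene");d=snapshot("side");w=snapshot("wrist")
crop(s,260,120,110,100,7,"p2s.png");crop(d,190,90,90,100,6,"p2d.png");cv2.imwrite("pics/wr4.png",w)
```

```text
7.5833 [0.5967 0.1337 0.2498] [-179.9909    0.0124  -86.9892] [-1.2791  0.4377 -2.7048] [-0.0394  0.0172 -0.0678]
```

View pics/p2s.png

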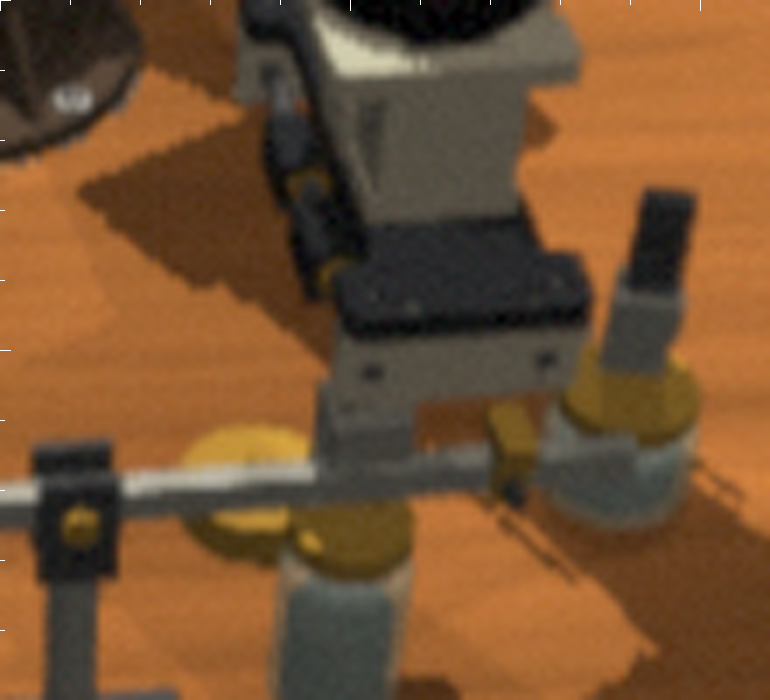

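View pics/p2d.png

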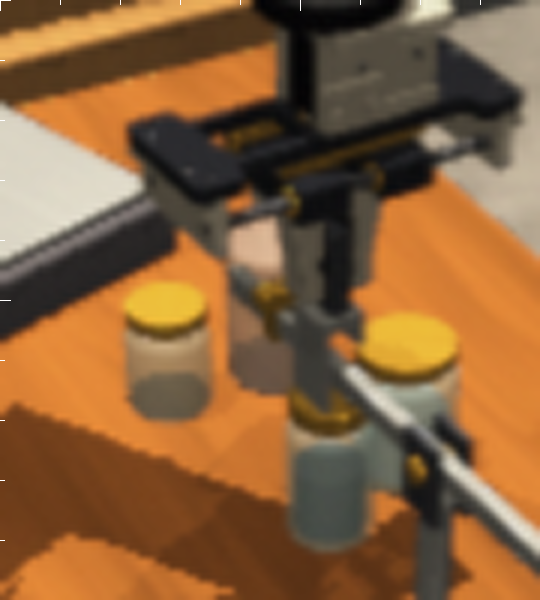

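View pics/wr4.png

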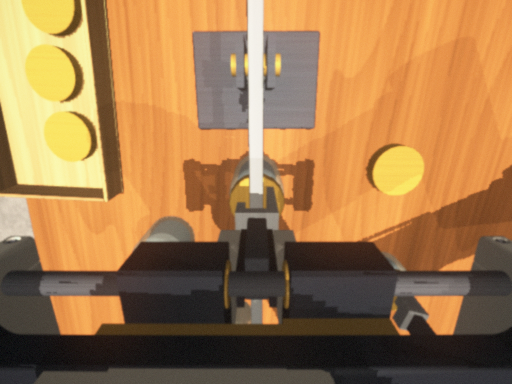

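Run:
```python
from h import *
im=cv2.imread("pics/wr4.png"); crop(im,215,140,85,130,6,"wr4c.png")
W=cam("wrist")
for r in (20,100,150,180): 
    a=im[r].sum(1)/3; i=[k for k in range(235,285) if a[k]>205]; print(r,i[0],i[-1]) if i else None
o=telemetry.get_obs(); p=o["tool_pos"]
# expected pixel of tool plane (jaw centre) at z 0.21, along bar toward pivot
R=np.array([.0523,-.9986]); 
for t in (.03,.06,.1): print(t,proj(W,[p[0]+R[0]*t,p[1]+R[1]*t,.21]))
```

```text
20 248 262
100 249 262
150 250 262
180 250 261
0.03 [[256.0211 177.9913]]
0.06 [[256.0395 136.1227]]
0.1 [[256.0671  73.8299]]
```

View pics/wr4c.png

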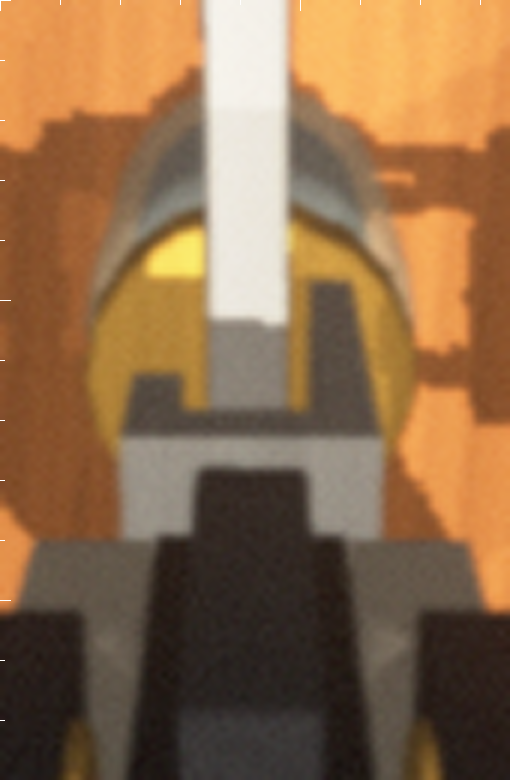

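The wrist view shows the bar running cleanly between the lip and strap, at columns 250–261, with the gaps equal. Now I'll lower it close to the bar and slide outward.

Request:
step_arm(
  plan="0 0 0 0.5 0 0 0;0 0 0 0.6 0 0 0;0 0 0 0.6 0 0 0;0 0 0 0.3 0 0 0;0 0 0 0.1 0 0 0;0 0 0 0 0 0 0;0 0 0 0 0 0 0",
)

```text
clock: 8.32
tool_pos: [0.5972, 0.1337, 0.2285]
orientation: [180.0, -0.0, -87.0]
force: [0.5, -0.4, -3.7]
opening: 0.0121
```

Request:
step_arm(
  plan="0 -0.2 0 0 0 0 0;0 -0.4 0 0 0 0 0;0 -0.4 0 0 0 0 0;0 -0.3 0 0 0 0 0;0 -0.2 0 0 0 0 0;0 -0.2 0 0 0 0 0;0 0 0 0 0 0 0;0 0 0 0 0 0 0",
)

```text
clock: 8.98
tool_pos: [0.5961, 0.1508, 0.2285]
orientation: [180.0, -0.0, -87.0]
force: [-0.1, 0.1, -3.3]
opening: 0.0117
```

Request:
step_arm(
  plan="0 -0.2 0 0 0 0 0;0 -0.2 0 0 0 0 0;0 -0.2 0 0 0 0 0;0 -0.2 0 0 0 0 0;0 -0.1 0 0 0 0 0;0 0 0 0 0 0 0",
)

```text
clock: 9.48
tool_pos: [0.5957, 0.1599, 0.2286]
orientation: [-180.0, 0.0, -87.0]
force: [-0.2, -0.5, -2.3]
opening: 0.0122
```

Run:
```python
from h import *
o=telemetry.get_obs(); print(o["clock"],o["tool_pos"],o["orientation"],o["force"],o["moment"])
s=snapshot("scene");d=snapshot("side")
crop(s,270,130,100,90,7,"p3s.png");crop(d,200,100,80,90,6,"p3d.png")
```

```text
9.4833 [0.5957 0.1599 0.2286] [-179.9991    0.0018  -86.9876] [-0.1505 -0.493  -2.3155] [-0.0361  0.0354 -0.0072]
```

View pics/p3s.png

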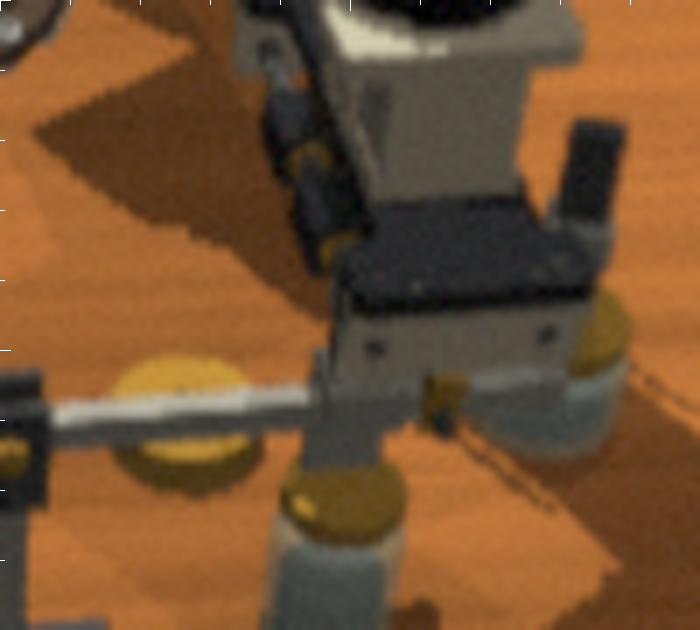

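View pics/p3d.png

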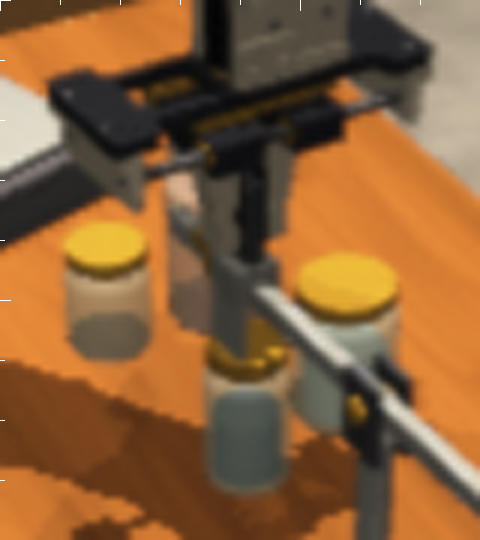

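Request:
step_arm(
  plan="0 -0.2 0 0 0 0 0;0 -0.2 0 0 0 0 0;0 -0.2 0 0 0 0 0;0 -0.1 0 0 0 0 0;0 0 0 0 0 0 0;0 0 0 0 0 0 0",
)

```text
clock: 10.08
tool_pos: [0.5953, 0.1668, 0.2285]
orientation: [180.0, -0.0, -87.0]
force: [0.2, -0.6, -2.6]
opening: 0.0119
```

Request:
step_arm(
  plan="0 -0.1 0 0 0 0 0;0 0 0 0 0 0 0;0 -0.1 0 0 0 0 0;0 0 0 0 0 0 0",
)

```text
clock: 10.42
tool_pos: [0.5952, 0.168, 0.2285]
orientation: [180.0, -0.1, -87.0]
force: [1.7, -4.4, -3.7]
opening: 0.0121
```

Request:
step_arm(
  plan="0 -0.1 0 0 0 0 0;0 0 0 0 0 0 0;0 0 0 0 0 0 0",
)

```text
clock: 10.67
tool_pos: [0.5952, 0.1681, 0.2285]
orientation: [180.0, -0.1, -87.0]
force: [1.5, -7.1, -4.2]
opening: 0.0121
```

Request:
step_arm(
  plan="0 -0.1 0 0 0 0 0;0 0 0 0 0 0 0;0 0 0 0 0 0 0",
)

```text
clock: 10.92
tool_pos: [0.5952, 0.1682, 0.2285]
orientation: [179.9, -0.2, -87.0]
force: [2.1, -9.6, -3.1]
opening: 0.0121
```

Request:
step_arm(
  plan="0 0.2 0 0.1 0 0 0;0 0 0 0.1 0 0 0;0 0 0 0 0 0 0;0 0 0 0 0 0 0",
)

```text
clock: 11.25
tool_pos: [0.5953, 0.1681, 0.2266]
orientation: [180.0, -0.1, -87.0]
force: [1.0, -4.8, -3.2]
opening: 0.0117
```

Request:
step_arm(
  plan="0 -0.05 0 0.28 0 1.15 0;0 0 0 0 0 0 0;0 -0.05 0 0.28 0 1.15 0;0 0 0 0 0 0 0;0 -0.05 0 0.28 0 1.15 0;0 0 0 0 0 0 0;0 0 0 0 0 0 0",
)

```text
clock: 11.83
tool_pos: [0.5952, 0.1693, 0.2182]
orientation: [180.0, -3.5, -87.0]
force: [1.0, -6.5, -0.4]
opening: 0.0119
```

Request:
step_arm(
  plan="0 0 0 0.15 0 0.6 0;0 0 0 0 0 0 0;0 0 0 0.1 0 0.6 0;0 0 0 0 0 0 0;0 0 0 0 0 0 0",
)

```text
clock: 12.25
tool_pos: [0.5952, 0.1696, 0.2159]
orientation: [-180.0, -4.7, -87.0]
force: [1.5, -6.1, -0.6]
opening: 0.0121
```

Run:
```python
from h import *
o=telemetry.get_obs(); print(o["clock"],o["tool_pos"],o["orientation"],o["force"],o["moment"])
s=snapshot("scene");d=snapshot("side");w=snapshot("wrist")
crop(s,180,110,190,130,4,"p4s.png");crop(d,200,100,110,110,5,"p4d.png");cv2.imwrite("pics/wr5.png",w)
print(telemetry.get_obs()["force"])
```

```text
12.25 [0.5952 0.1696 0.2159] [-179.998    -4.666   -86.9784] [ 1.5242 -6.1175 -0.6401] [-1.9438 -0.3922  0.0837]
[ 1.3584 -5.4125 -0.4547]
```

View pics/p4s.png

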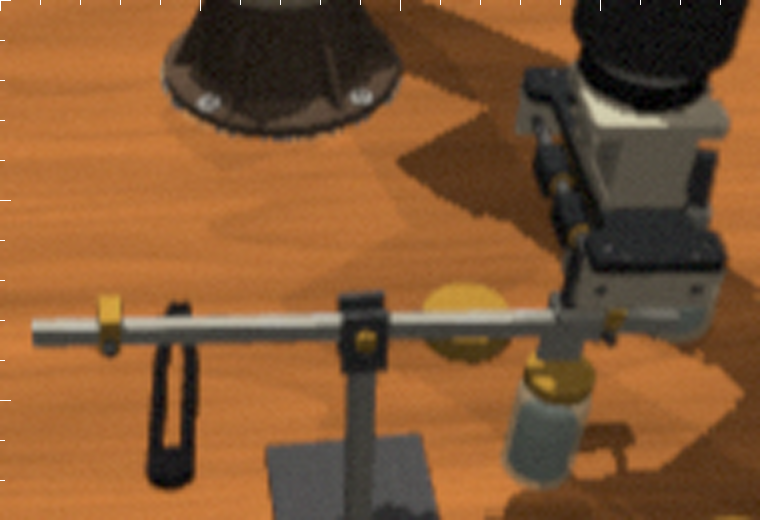

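View pics/p4d.png

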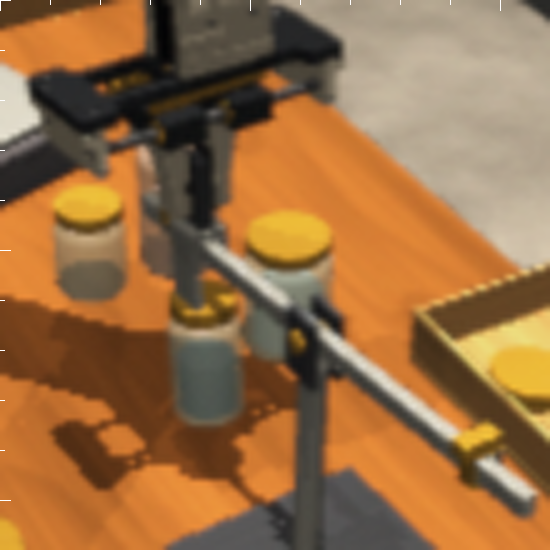

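View pics/wr5.png

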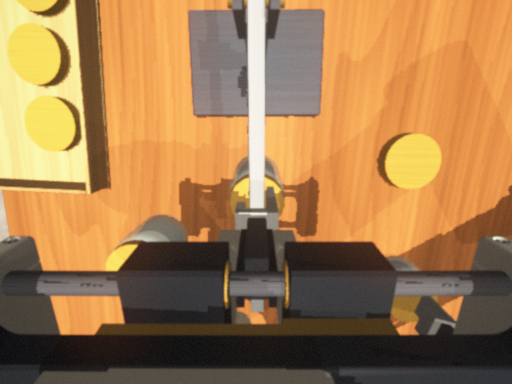

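Request:
step_arm(
  plan="0 0.1 0 0 0 0 0;0 0 0 0 0 0 0;0 0 0 0 0 0 0",
)

```text
clock: 12.65
tool_pos: [0.5952, 0.1694, 0.2159]
orientation: [-180.0, -4.6, -87.0]
force: [-0.2, -0.5, -0.9]
opening: 0.0121
```

Request:
step_arm(
  plan="1.6 0 0 0 0 0 0;2.2 0 0 0 0 0 0;3 0 0 0 0 0 0;4 0 0 0 0 0 0;5 0 0 0 0 0 0;5 0 0 0 0 0 0;5 0 0 0 0 0 0;5 0 0 0 0 0 0",
)

```text
clock: 13.32
tool_pos: [0.5952, 0.1689, 0.2157]
orientation: [-180.0, -4.6, -87.0]
force: [-0.4, -0.1, 0.3]
opening: 0.0495
```

Run:
```python
from h import *
o=telemetry.get_obs(); print(o["clock"],o["tool_pos"],o["orientation"],o["force"],o["opening"])
s=snapshot("scene");d=snapshot("side");w=snapshot("wrist")
crop(s,180,110,190,130,4,"p5s.png");crop(d,200,100,110,110,5,"p5d.png");crop(w,180,100,150,160,4,"p5w.png")
```

```text
13.3167 [0.5952 0.1689 0.2157] [-179.9977   -4.6459  -87.    ] [-0.446  -0.1059  0.2659] 0.04952676294339894
```

View pics/p5s.png

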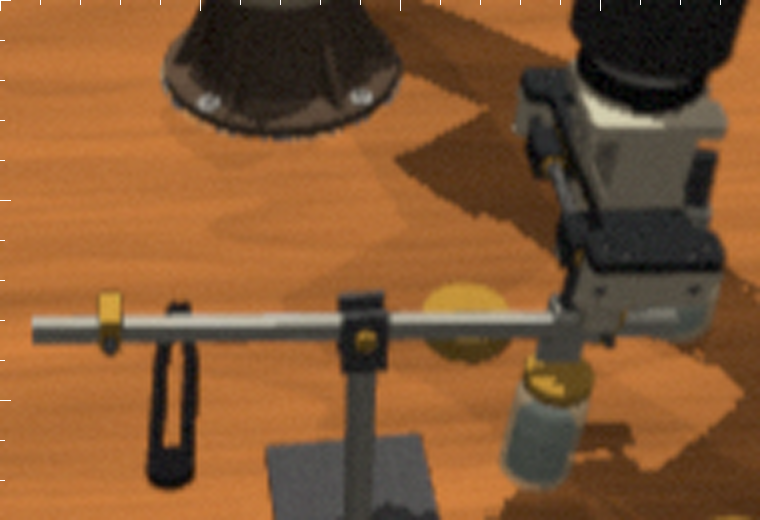

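View pics/p5d.png

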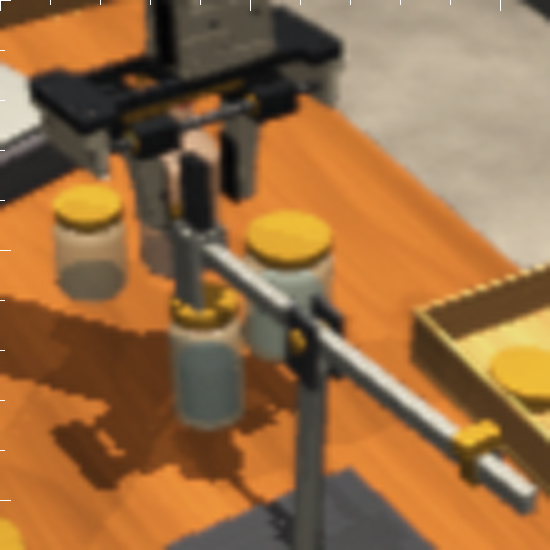

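View pics/p5w.png

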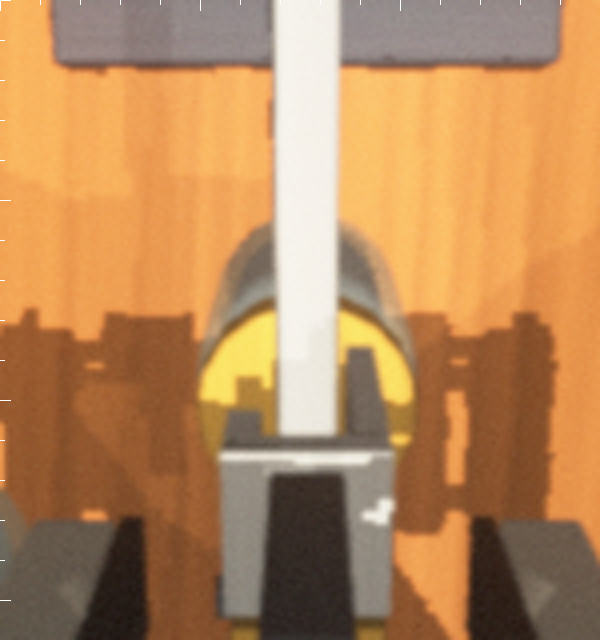

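The tall jar is hanging at the left collar, released and leaning slightly. Now I'll retreat along the tool axis and go look at the squat jar.

Request:
step_arm(
  plan="5 0 0 -1 0 0 0;5 0 0 -2 0 0 0;5 0 0 -3 0 0 0;5 0 0 -3 0 0 0;8.7 0 0 0 0 -4.65 0;8.7 -2.5 2.5 0 0 0 0;8.7 -2.5 2.5 0 0 0 0;8.7 -2.5 2.5 0 0 0 0;8.7 -2.5 2.5 0 0 0 0;8.7 -2.5 2.5 1 0 0 0;8.7 -2.5 2.5 1 0 0 0;8.7 -2.5 2.5 1 0 0 0",
)

```text
clock: 14.47
tool_pos: [0.4097, 0.3427, 0.2764]
orientation: [-179.9, 0.1, -87.0]
force: [-0.3, 1.1, 0.7]
opening: 0.0867
```

Request:
step_arm(
  plan="8.7 -2.5 2.5 1 0 0 0;8.7 0 0 0 0 0 0;8.7 0 0 0 0 0 0;8.7 0 0 0 0 0 0;8.7 0 0 0 0 0 0",
)

```text
clock: 14.88
tool_pos: [0.3853, 0.3652, 0.2662]
orientation: [-180.0, 0.0, -87.0]
force: [-0.2, -1.5, -0.1]
opening: 0.087
```

Run:
```python
from h import *
o=telemetry.get_obs(); print(o["clock"],o["tool_pos"],o["orientation"],o["force"])
import pickle
W=cam("wrist"); w=snapshot("wrist"); s=snapshot("scene"); d=snapshot("side"); pickle.dump(W,open("w6.pkl","wb"))
cv2.imwrite("pics/wr6.png",w);cv2.imwrite("pics/s6.png",s);cv2.imwrite("pics/d6.png",d)
u=proj(W,[.387,.305,.168])[0]; print(u)
x,y=int(u[0])-50,int(u[1])-50; print(x,y); crop(w,x,y,100,100,6,"wr6c.png")
crop(s,180,130,190,130,4,"p6s.png");crop(d,200,100,110,110,5,"p6d.png")
```

```text
14.8833 [0.3853 0.3652 0.2662] [-179.9618    0.0391  -87.0303] [-0.2039 -1.5248 -0.1041]
[257.7647 127.8329]
207 77
```

View pics/wr6c.png

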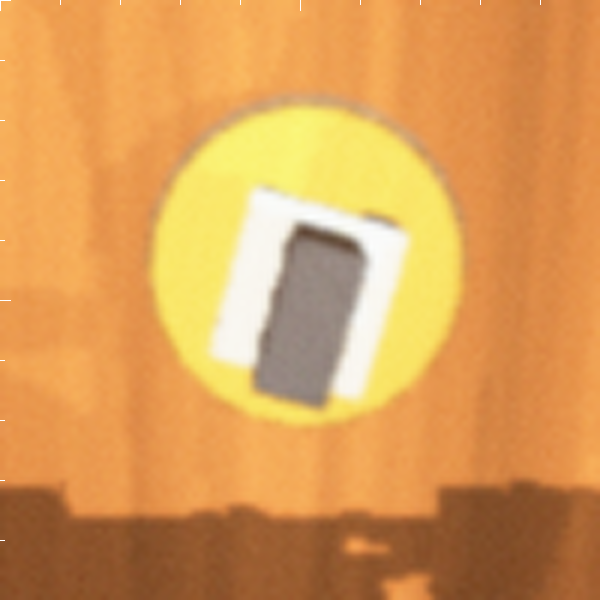

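View pics/p6s.png

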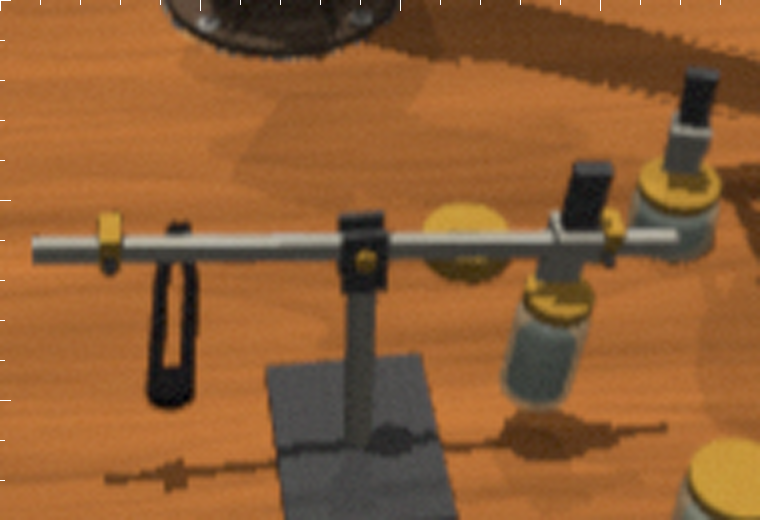

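View pics/p6d.png

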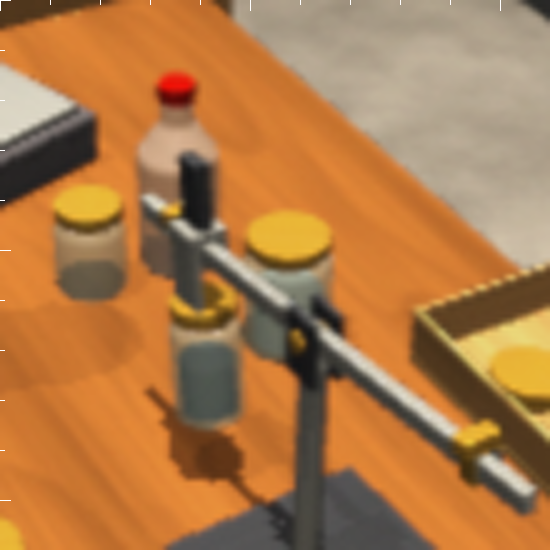

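The tall jar hangs snug against the left collar at scene (600,230 in the crop), and the bar is left-end down. The squat jar's crown corners are clear in the wrist view, so I'll compute positions from them.

Run:
```python
from h import *
import pickle; W=pickle.load(open("w6.pkl","rb"))
f=lambda l,z:np.array([onz(W,(207+a/6,77+b/6),z)[:2] for a,b in l])
C=f([(257,187),(409,232),(362,402),(210,357)],.118); T=f([(294,238),(366,260),(325,409),(253,388)],.168)
y=np.radians(-87-15.3)
R=np.array([[np.cos(y),np.sin(y)],[np.sin(y),-np.cos(y)]])
for Q in (C,T):
    print(Q.mean(0),"tool shift cm",R@(Q.mean(0)-[.3853,.3652])*100)
    for i in range(4):
        d=Q[(i+1)%4]-Q[i]; print("  edge",np.linalg.norm(d)*1e3,np.degrees(np.arctan2(d[1],d[0])))
S=cam("scene");D=cam("side")
a,ra=tri((S,(180+33/4,130+249/4)),(D,(200+530/5,100+497/5)))
b,rb=tri((S,(180+676/4,130+238/4)),(D,(200+148/5,100+203/5)))
print(a,ra,b,rb,"lean",np.arctan2(b[2]-a[2],b[1]-a[1]))
```

```text
[0.3858 0.308 ] tool shift cm [ 5.5759 -1.2687]
  edge 27.517414436505252 167.1003603731319
  edge 30.605158370976845 78.14237842873143
  edge 28.359806916768722 -13.387587498079997
  edge 30.359915258677812 -103.43710750177156
[0.3861 0.3078] tool shift cm [ 5.5869 -1.3049]
  edge 11.016379391578191 166.51154303979686
  edge 22.617264339842148 77.87261725265856
  edge 11.272920805242453 -13.205527927354884
  edge 22.668288544793313 -102.77863600799817
[ 0.6184 -0.1779  0.2229] [np.float64(0.0006229898802282608), np.float64(0.0006229898802282332)] [0.5936 0.2375 0.1843] [np.float64(0.001643535764642023), np.float64(0.0016435357646420125)] lean -0.0925694565043228
```

Request:
step_arm(
  plan="8.7 0 0 0 0 0 5.4;8.7 0 0 0 0 0 5.4;8.7 0 0 0 0 0 5.3;8.7 2.8 -0.7 0 0 0 0;8.7 2.76 -0.67 0 0 0 0;8.7 0 0 3 0 0 0;8.7 0 0 3 0 0 0;8.7 0 0 3 0 0 0;8.7 0 0 2.5 0 0 0;8.7 0 0 1.5 0 0 0;8.7 0 0 0.85 0 0 0;8.7 0 0 0 0 0 0",
)

```text
clock: 16.03
tool_pos: [0.3852, 0.3069, 0.1254]
orientation: [179.9, -0.2, -103.2]
force: [0.7, -0.2, -0.0]
opening: 0.0868
```

Run:
```python
from h import *
o=telemetry.get_obs(); print(o["clock"],o["tool_pos"],o["orientation"],o["force"],o["joint_pos"])
s=snapshot("scene");d=snapshot("side")
crop(s,310,100,90,100,6,"g2s.png");crop(d,120,110,100,100,6,"g2d.png")
```

```text
16.0333 [0.3852 0.3069 0.1254] [ 179.9416   -0.1679 -103.1715] [ 0.7425 -0.1905 -0.0063] [ 61.4482   8.8863 -29.787   -0.015  -51.5041 -74.6104]
```

View pics/g2s.png

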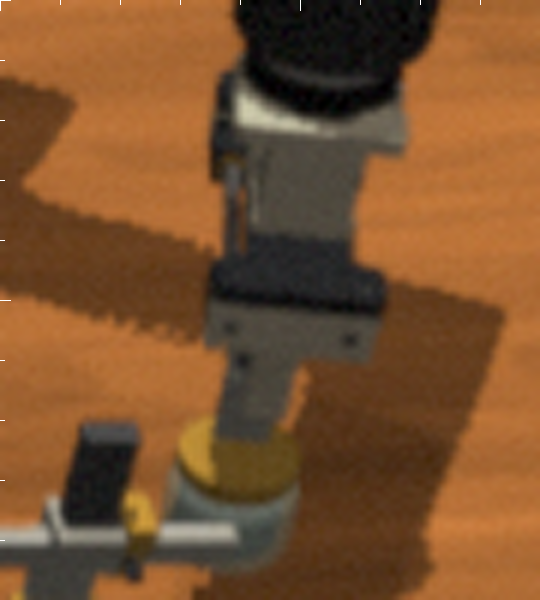

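View pics/g2d.png

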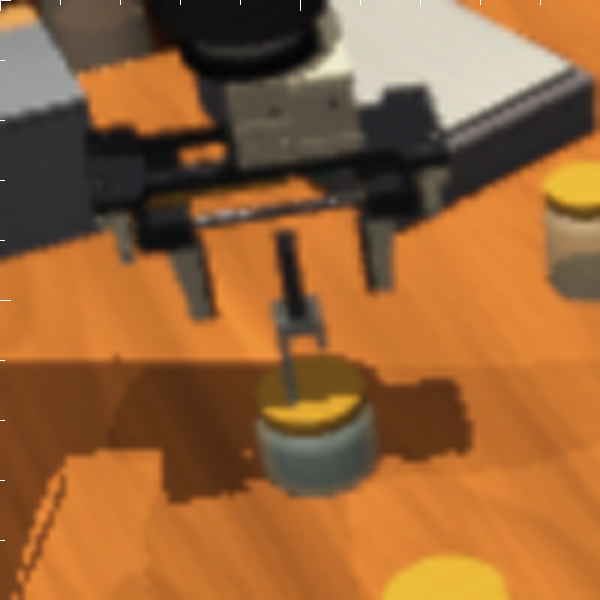

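The squat jar's tab sits centred between the fingers, so I'll close.

Request:
step_arm(
  plan="0 0 0 0 0 0 0;0 0 0 0 0 0 0;0 0 0 0 0 0 0;0 0 0 0 0 0 0;0 0 0 0 0 0 0;0 0 0 0 0 0 0;0 0 0 0 0 0 0;0 0 0 0 0 0 0;0 0 0 0 0 0 0;0 0 0 0 0 0 0;0 0 0 0 0 0 0;0 0 0 0 0 0 0",
)

```text
clock: 17.13
tool_pos: [0.3854, 0.3081, 0.1269]
orientation: [-180.0, 0.0, -103.1]
force: [-0.1, -0.2, -0.7]
opening: 0.0124
```

Request:
step_arm(
  plan="0 0 0 0 0 0 0;0 0 0 0 0 0 0;0 0 0 0 0 0 0;0 0 0 0 0 0 0",
)

```text
clock: 17.47
tool_pos: [0.3852, 0.308, 0.1267]
orientation: [180.0, -0.0, -103.1]
force: [-1.0, 0.1, -2.9]
opening: 0.0117
```

Request:
step_arm(
  plan="0 0 0 -1.5 0 0 0;0 0 0 -2.4 0 0 -5.4;0 0 0 -2.4 0 0 -5.4;0 0 0 -2.4 0 0 -5.4;0 0 0 -2.4 0 0 0;0 0 0 -2.1 0 0 0;0 0.5 -0.16 0 0 0 0;0 1 -0.32 0 0 0 0;0 1.5 -0.48 0 0 0 0;0 2 -0.64 0 0 0 0;0 2.5 -0.8 0 0 0 0;0 2.5 -0.8 0 0 0 0",
)

```text
clock: 18.47
tool_pos: [0.4221, 0.2079, 0.2571]
orientation: [179.9, -0.1, -86.9]
force: [1.2, -0.4, -2.6]
opening: 0.0119
```

Request:
step_arm(
  plan="0 2.5 -0.8 0 0 0 0;0 2.5 -0.8 0 0 0 0;0 2.5 -0.8 0 0 0 0;0 2.5 -0.8 0 0 0 0;0 2.5 -0.8 0 0 0 0;0 2.5 -0.8 0 0 0 0;0 2.5 -0.8 0 0 0 0;0 2.5 -0.8 0 0 0 0;0 2.5 -0.8 0 0 0 0;0 2.5 -0.8 0 0 0 0;0 2 -0.64 0 0 0 0;0 1.5 -0.48 0 0 0 0",
)

```text
clock: 19.47
tool_pos: [0.5283, -0.0721, 0.2568]
orientation: [179.8, -0.0, -87.0]
force: [-0.1, -0.0, -2.4]
opening: 0.0115
```

Request:
step_arm(
  plan="0 0.8 -0.26 0 0 0 0;0 0.36 -0.1 0 0 0 0;0 0 0 0 0 1.8 0;0 0 0 0 0 1.8 0;0 0 0 0 0 1.7 0;0 0 0 0 0 0 0;0 0 0 0 0 0 0;0 0 0 0 0 0 0;0 0 0 0 0 0 0",
)

```text
clock: 20.22
tool_pos: [0.5334, -0.0809, 0.2589]
orientation: [-180.0, -5.2, -86.9]
force: [-0.2, 1.2, -2.8]
opening: 0.0118
```

Run:
```python
from h import *
o=telemetry.get_obs(); print(o["clock"],o["tool_pos"],o["orientation"],o["force"],o["joint_pos"])
import pickle
W=cam("wrist"); w=snapshot("wrist"); s=snapshot("scene"); d=snapshot("side"); pickle.dump(W,open("w7.pkl","wb"))
cv2.imwrite("pics/wr7.png",w);crop(s,180,90,190,140,4,"p7s.png");crop(d,200,90,140,120,5,"p7d.png")
```

```text
20.2167 [ 0.5334 -0.0809  0.2589] [-179.9987   -5.2483  -86.8992] [-0.2077  1.1883 -2.8414] [ 15.9807   6.041  -16.6276   5.4965 -68.5929 -14.9438]
```

View pics/wr7.png

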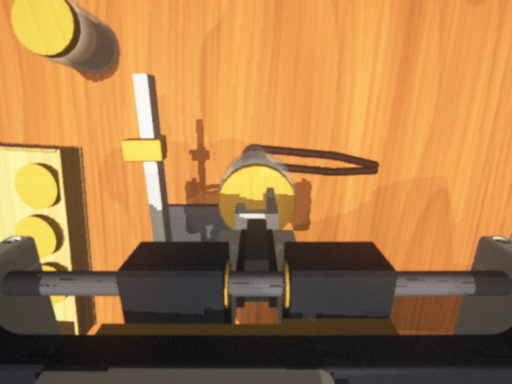

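View pics/p7s.png

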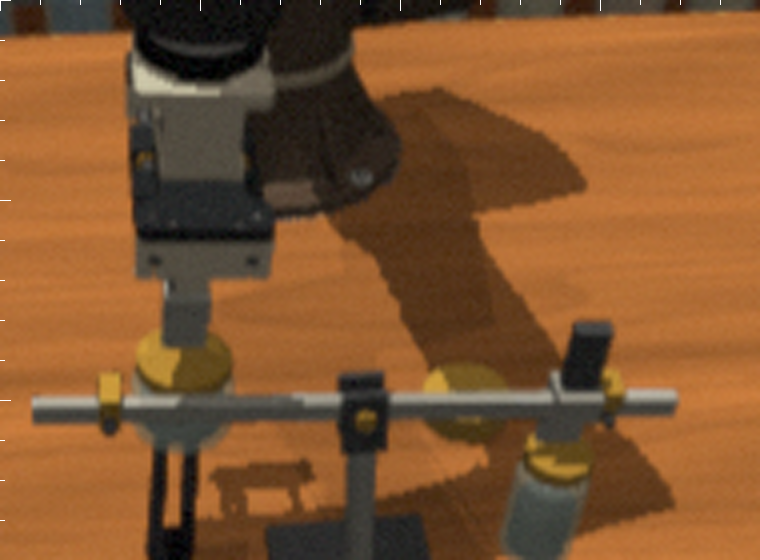

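View pics/p7d.png

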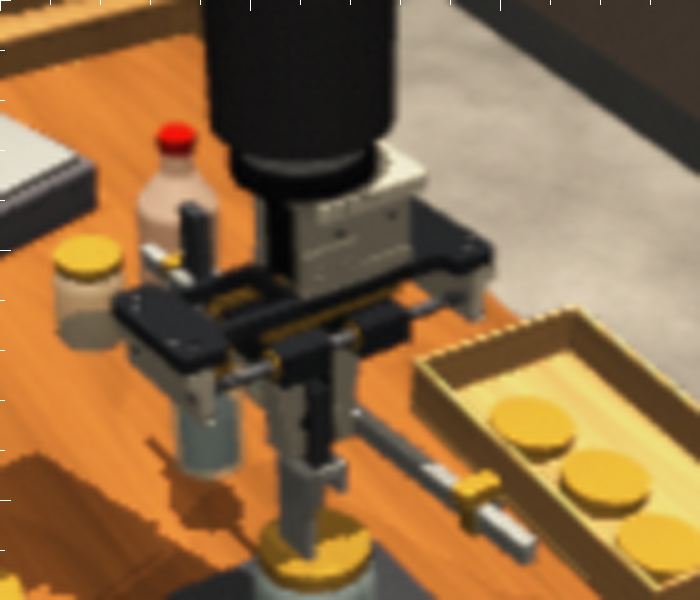

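Run:
```python
from h import *
import pickle; W=pickle.load(open("w7.pkl","rb"))
im=cv2.imread("pics/wr7.png")
th=-.0926; yb=np.radians(3.15); P=np.array([.6027,.028,.202])
bx=np.array([np.cos(yb),np.sin(yb),0]); by0=np.array([-np.sin(yb),np.cos(yb),0])
by=by0*np.cos(th)+np.array([0,0,1])*np.sin(th); bz=np.cross(bx,by); O=P+.008*bz
def onb(u,v):
    o,r=ray(W,(u,v)); t=((O-o)@bz)/(r@bz); q=o+t*r-P; return np.array([q@bx,q@by])
g=im.sum(2)/3
for r in (90,110,125,170,185,200,215,230):
    print(r,g[r,130:178].astype(int))
T=telemetry.get_obs()["tool_pos"]-P; print("TCP in bar frame",T@bx,T@by,T@bz)
pickle.dump((P,bx,by,bz),open("bar.pkl","wb"))
for r,a,b in ((90,135.5,155.5),(125,0,0)): pass
crop(im,105,65,80,180,4,"wr7c.png")
```

```text
90 [178 180 178 192 221 238 243 245 246 245 246 247 246 246 246 245 245 239
 208 133  91  90  89  86  88 101 140 168 172 174 173 172 172 173 172 170
 171 170 169 172 166 172 170 169 167 166 163 168]
110 [176 177 178 178 176 178 194 232 243 244 246 246 247 247 247 247 247 247
 246 244 221 143  93  87  91  85  88  98 131 160 165 166 165 167 165 167
 166 167 169 170 171 170 173 172 170 168 168 168]
125 [172 175 176 177 177 178 178 180 202 238 244 245 246 247 246 247 247 247
 248 247 247 241 204 127  94  92  90  89  92 115 156 166 164 165 169 168
 167 165 162 164 163 166 176 171 171 169 167 168]
170 [169 170 163 159 163 162 166 165 163 164 161 165 168 174 208 240 245 246
 247 246 247 248 248 247 247 247 243 210 130  89  83  85  85  88 123 158
 169 167 167 169 170 169 164 162 162 159 157 158]
185 [171 169 171 165 162 162 162 164 162 161 163 164 166 166 168 173 203 230
 239 239 239 241 240 240 241 241 240 238 227 173 105  82  81  79  82  98
 134 163 164 168 167 166 171 167 163 157 153 153]
200 [167 170 168 165 163 163 162 158 157 162 162 163 161 161 161 166 166 175
 204 232 239 239 238 238 240 240 241 241 240 236 213 141  85  76  73  73
  83 112 155 163 165 167 167 171 169 160 153 152]
215 [159 163 165 164 163 162 166 168 162 160 158 159 156 162 160 166 162 164
 159 157 143 141 144 141 143 142 146 148 144 148 144 136 116  83  72  70
  72  70  79  94 113 114 116 116 117 117 116 115]
230 [162 164 164 160 161 164 163 162 166 167 163 158 157 156 159 160 160 161
 157 156 161 161 143 137 143 140 140 140 139 144 144 143 140 135 103  76
  64  65  68  70  77 100 112 114 113 112 112 112]
TCP in bar frame -0.07511665063430274 -0.11002116335284078 0.04701271031725157
```

View pics/wr7c.png

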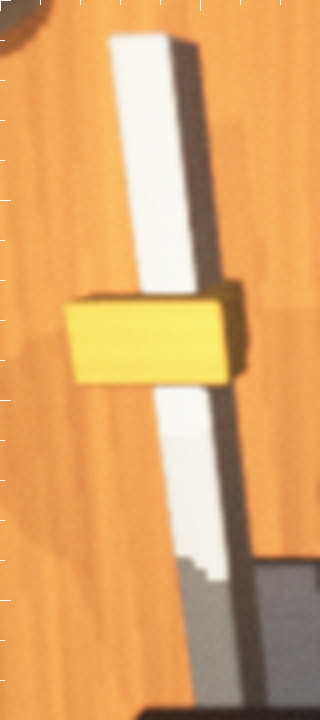

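Run:
```python
from h import *
import pickle; W=pickle.load(open("w7.pkl","rb")); P,bx,by,bz=pickle.load(open("bar.pkl","rb"))
def onb(u,v,w):
    o,r=ray(W,(u,v)); t=((P+w*bz-o)@bz)/(r@bz); q=o+t*r-P; return np.array([q@bx,q@by])*1e3
for r,a,b in ((90,133.8,148.6),(125,138.3,152.5),(170,144.1,157.5),(200,148.1,160.6)):
    A,B=onb(a,r,.008),onb(b,r,.008); print(r,A,B,(A+B)/2,"width",A[0]-B[0])
print("collar head inner edge",onb(105+150/4,65+383/4,.02),"outer",onb(105+145/4,65+302/4,.02),"bar end",onb(105+138/4,65+36/4,.008))
```

```text
90 [   5.0966 -200.0235] [  -4.672  -199.9894] [   0.2123 -200.0065] width 9.768620802804271
125 [   5.0094 -177.5082] [  -4.7076 -177.4853] [   0.1509 -177.4968] width 9.716947407758763
170 [   4.915  -146.0075] [  -4.7139 -145.9987] [   0.1006 -146.0031] width 9.628899012291576
200 [   4.7719 -123.1855] [  -4.5236 -123.186 ] [   0.1241 -123.1857] width 9.295533394325403
collar head inner edge [   0.305  -155.2432] outer [  -0.5511 -168.639 ] bar end [   0.1018 -209.7787]
```

The bar pose agrees to within 0.3 mm. The right collar's inner face is at 155 mm, so I expect contact at d of about 140 mm. Inserting now.

Request:
step_arm(
  plan="0 0 -0.5 0 0 0 0;0 0 -1 0 0 0 0;0 0 -1.5 0 0 0 0;0 0 -1.5 0 0 0 0;0 0 -1.3 0 0 0 0;0 0 -1 0 0 0 0;0 0 -0.5 0 0 0 0;0 0 -0.2 0 0 0 0;0 0 0 0 0 0 0;0 0 0 0 0 0 0;0 0 0 0 0 0 0",
)

```text
clock: 21.28
tool_pos: [0.6079, -0.0771, 0.2591]
orientation: [-180.0, -5.3, -86.9]
force: [-0.7, 0.0, -2.5]
opening: 0.012
```

Run:
```python
from h import *
import pickle; P,bx,by,bz=pickle.load(open("bar.pkl","rb"))
o=telemetry.get_obs(); print(o["clock"],o["tool_pos"],o["orientation"],o["force"]); T=o["tool_pos"]-P; print(T@bx,T@by,T@bz)
w=snapshot("wrist"); d=snapshot("side"); s=snapshot("scene")
crop(w,205,120,105,140,5,"wr8c.png");crop(d,220,110,120,110,5,"p8d.png");crop(s,180,110,190,120,4,"p8s.png")
```

```text
21.2833 [ 0.6079 -0.0771  0.2591] [-179.9936   -5.2943  -86.9037] [-0.7154  0.0489 -2.4601]
-0.0006051427876587447 -0.11001950360348825 0.047161867497569954
```

View pics/wr8c.png

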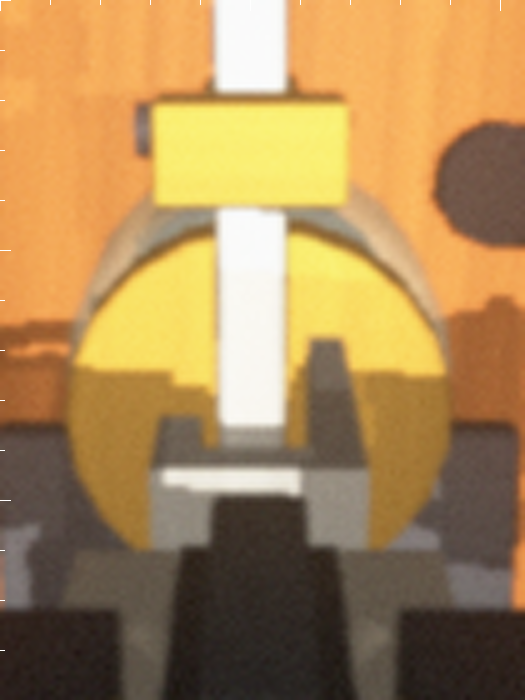

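View pics/p8d.png

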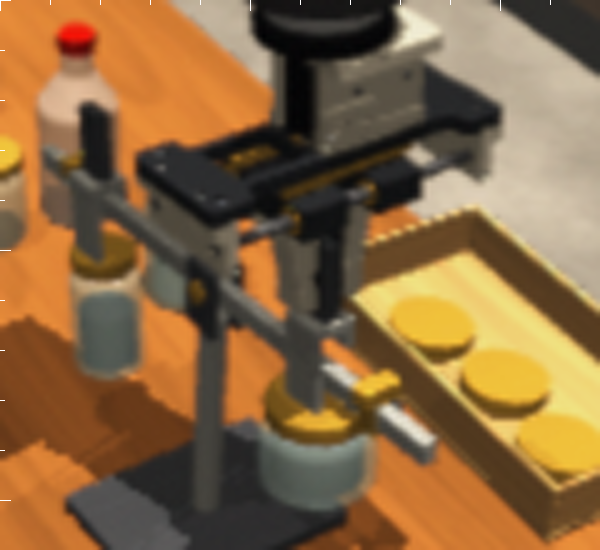

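View pics/p8s.png

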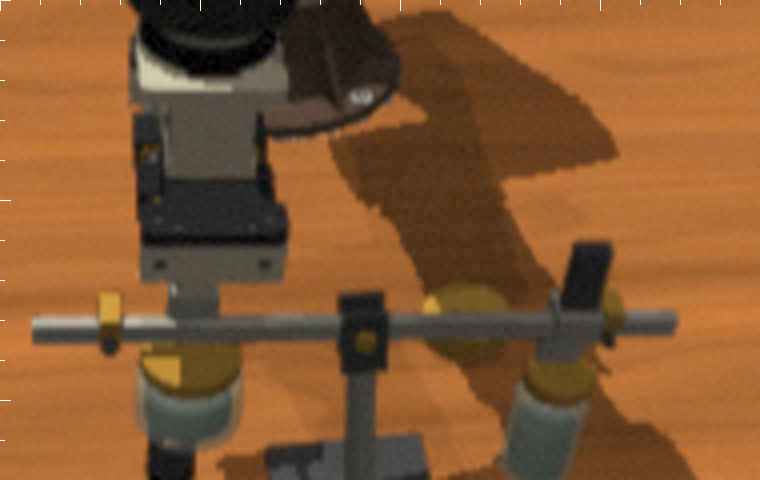

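Request:
step_arm(
  plan="0 0 -0.05 0.5 0 0 0;0 0 0 0.6 0 0 0;0 0 0 0.6 0 0 0;0 0 0 0.3 0 0 0;0 0 0 0.1 0 0 0;0 0 0 0 0 0 0;0 0 0 0 0 0 0;0 0.2 0 0 0 0 0;0 0.4 0 0 0 0 0;0 0.4 0 0 0 0 0;0 0.2 0 0 0 0 0;0 0 0 0 0 0 0",
)

```text
clock: 22.43
tool_pos: [0.6096, -0.0914, 0.2393]
orientation: [-180.0, -5.3, -86.9]
force: [-0.5, -0.0, -3.3]
opening: 0.0114
```

Request:
step_arm(
  plan="0 0.2 0 0 0 0 0;0 0.4 0 0 0 0 0;0 0.4 0 0 0 0 0;0 0.2 0 0 0 0 0;0 0.1 0 0 0 0 0;0 0 0 0 0 0 0;0 0 0 0 0 0 0;0 0 0 0 0 0 0",
)

```text
clock: 23.1
tool_pos: [0.6103, -0.1037, 0.2403]
orientation: [-180.0, -5.3, -86.9]
force: [0.0, 0.3, -2.5]
opening: 0.012
```

Run:
```python
from h import *
import pickle; P,bx,by,bz=pickle.load(open("bar.pkl","rb"))
o=telemetry.get_obs(); print(o["clock"],o["tool_pos"],o["orientation"],o["force"]); T=o["tool_pos"]-P; print(T@bx,T@by,T@bz)
```

```text
23.1 [ 0.6103 -0.1037  0.2403] [-179.9992   -5.2979  -86.9028] [ 0.011   0.3222 -2.5429]
0.00033866447757812507 -0.1349286392505264 0.02593219263271124
```

Request:
step_arm(
  plan="0 0.2 0 0 0 0 0;0 0.2 0 0 0 0 0;0 0 0 0 0 0 0;0 0 0 0 0 0 0",
)

```text
clock: 23.43
tool_pos: [0.6105, -0.1079, 0.2407]
orientation: [-180.0, -5.3, -86.9]
force: [-0.2, 1.3, -3.0]
opening: 0.0118
```

Request:
step_arm(
  plan="0 0.1 0 0 0 0 0;0 0 0 0 0 0 0;0 0 0 0 0 0 0",
)

```text
clock: 23.68
tool_pos: [0.6106, -0.1087, 0.2407]
orientation: [180.0, -5.3, -86.9]
force: [-0.4, 0.6, -3.1]
opening: 0.0118
```

Request:
step_arm(
  plan="0 0.1 0 0 0 0 0;0 0 0 0 0 0 0;0 0 0 0 0 0 0",
)

```text
clock: 23.93
tool_pos: [0.6106, -0.1089, 0.2405]
orientation: [180.0, -5.2, -86.9]
force: [-0.2, 4.7, -2.3]
opening: 0.0122
```

Request:
step_arm(
  plan="0 0 0 0.13 0 0 0;0 0 0 0 0 0 0;0 0.05 0 0.28 0 -1.15 0;0 0 0 0 0 0 0;0 0.05 0 0.28 0 -1.15 0;0 0 0 0 0 0 0;0 0.05 0 0.28 0 -1.15 0;0 0 0 0 0 0 0;0 0 0 0 0 0 0",
)

```text
clock: 24.68
tool_pos: [0.6109, -0.1112, 0.2314]
orientation: [-180.0, -1.8, -86.9]
force: [-0.9, 7.8, -1.8]
opening: 0.0115
```

Request:
step_arm(
  plan="0 -0.05 0 0.28 0 -1.15 0;0 0 0 0 0 0 0;0 0.02 0 0.16 0 -0.65 0;0 0 0 0 0 0 0;0 0 0 0 0 0 0",
)

```text
clock: 25.1
tool_pos: [0.6111, -0.1118, 0.2273]
orientation: [-179.9, -0.1, -86.9]
force: [0.8, 5.4, -1.1]
opening: 0.0117
```

Run:
```python
from h import *
o=telemetry.get_obs(); print(o["clock"],o["tool_pos"],o["orientation"],o["force"])
w=snapshot("wrist"); d=snapshot("side"); s=snapshot("scene")
crop(w,205,100,105,160,4,"wr9c.png");crop(d,200,100,130,110,5,"p9d.png");crop(s,180,110,190,130,4,"p9s.png")
for k in range(3): print(telemetry.get_obs()["force"])
```

```text
25.1 [ 0.6111 -0.1118  0.2273] [-179.9495   -0.0792  -86.9221] [ 0.7742  5.3797 -1.1353]
[ 0.4918  5.3131 -0.9499]
[ 0.4918  5.3131 -0.9499]
[ 0.4918  5.3131 -0.9499]
```

View pics/wr9c.png

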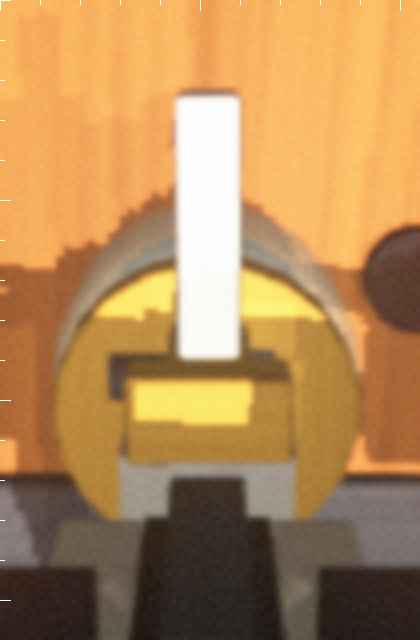

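View pics/p9s.png

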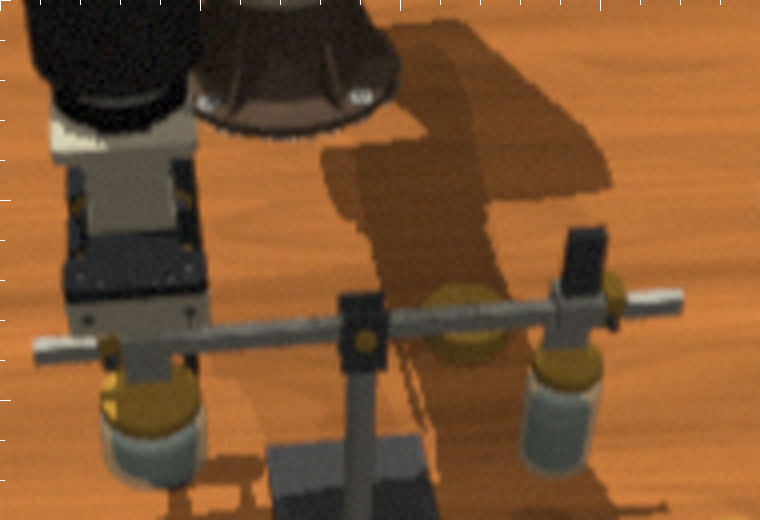

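View pics/p9d.png

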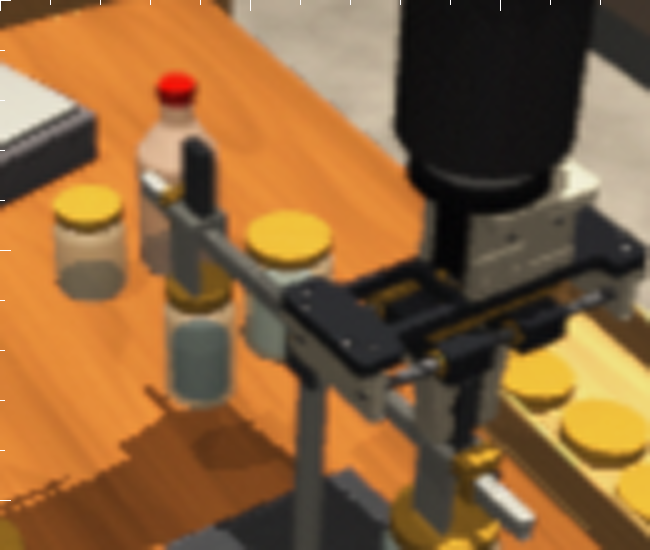

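Request:
step_arm(
  plan="0 -0.1 0 0 0 0 0;0 0 0 0 0 0 0;0 0 0 0 0 0 0",
)

```text
clock: 25.5
tool_pos: [0.611, -0.1114, 0.2274]
orientation: [-180.0, -0.1, -86.9]
force: [1.4, -0.1, -0.0]
opening: 0.0118
```

```bash
cat > lean.py <<'E'
from h import *
def lean(s,tag=None):
    # brightness/grey mask of bar near both ends, scene view: centroid columns
    pass
E
python3 - <<'E'
from h import *
F=[]
for k in range(8):
    snapshot("wrist"); F.append(telemetry.get_obs()["force"])
F=np.array(F); print(F.mean(0),F.std(0)); 
o=telemetry.get_obs(); print(o["tool_pos"],o["orientation"])
S=cam("scene");P=np.array([.6027+.0035,.028+.001,.202]); yb=np.radians(3.15)
s=snapshot("scene")
cv2.imwrite("pics/s10.png",s); s0=cv2.imread("pics/scene0.png")
crop(np.hstack([s0[165:215,170:300],s[165:215,170:300]]),0,0,260,50,3,"cmpR.png")
crop(np.hstack([s0[165:215,300:380],s[165:215,300:380]]),0,0,160,50,5,"cmpL.png")
E
```

```text
[ 1.1363 -0.9494 -0.2122] [0.4937 0.5435 0.7213]
[ 0.6106 -0.1111  0.227 ] [179.9892  -0.0725 -86.9114]
```

View pics/cmpR.png

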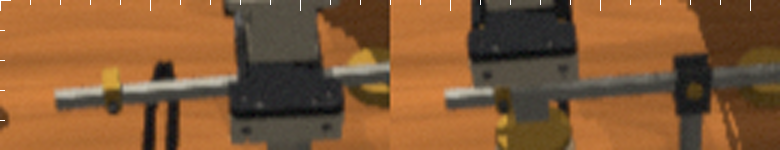

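View pics/cmpL.png

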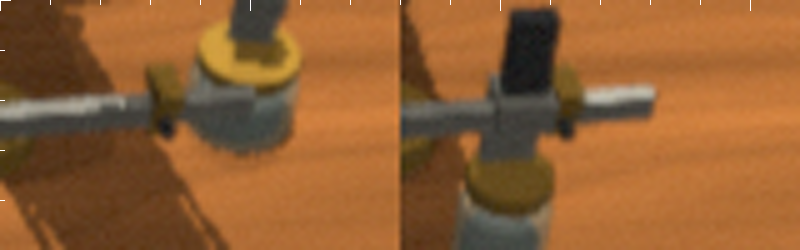

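Request:
step_arm(
  plan="0 0.08 0 0.02 0 0 0;0 0 0 0 0 0 0;0 0 0 0 0 0 0",
)

```text
clock: 26.2
tool_pos: [0.6106, -0.1113, 0.2266]
orientation: [180.0, -0.0, -86.9]
force: [-0.7, 1.4, -0.1]
opening: 0.0121
```

Run:
```python
from h import *
F=[]
for k in range(4):
    snapshot("wrist"); F.append(telemetry.get_obs()["force"])
print(np.mean(F,0)); print(telemetry.get_obs()["tool_pos"])
```

```text
[-0.464   1.1308  0.1101]
[ 0.6106 -0.1113  0.2266]
```

Request:
step_arm(
  plan="0 0.1 0 0 0 0 0;0 0 0 0 0 0 0;0 0 0 0 0 0 0",
)

```text
clock: 26.65
tool_pos: [0.6106, -0.1119, 0.2264]
orientation: [180.0, 0.0, -86.9]
force: [-1.3, 5.7, -0.4]
opening: 0.0118
```

Request:
step_arm(
  plan="1.6 0 0 0 0 0 0;2.2 0 0 0 0 0 0;3 0 0 0 0 0 0;4 0 0 0 0 0 0;5 0 0 0 0 0 0;5 0 0 0 0 0 0;5 0 0 0 0 0 0;5 0 0 0 0 0 0",
)

```text
clock: 27.32
tool_pos: [0.6107, -0.1127, 0.2267]
orientation: [180.0, -0.1, -86.9]
force: [-0.3, 0.9, -0.0]
opening: 0.0492
```

Run:
```python
from h import *
o=telemetry.get_obs(); print(o["clock"],o["tool_pos"],o["orientation"],o["force"])
w=snapshot("wrist"); d=snapshot("side"); s=snapshot("scene")
crop(w,180,100,150,160,4,"wr11c.png");crop(d,200,100,130,110,5,"p11d.png");crop(s,180,110,190,130,4,"p11s.png")
```

```text
27.3167 [ 0.6107 -0.1127  0.2267] [179.9996  -0.0538 -86.9058] [-0.3096  0.9182 -0.0472]
```

View pics/wr11c.png

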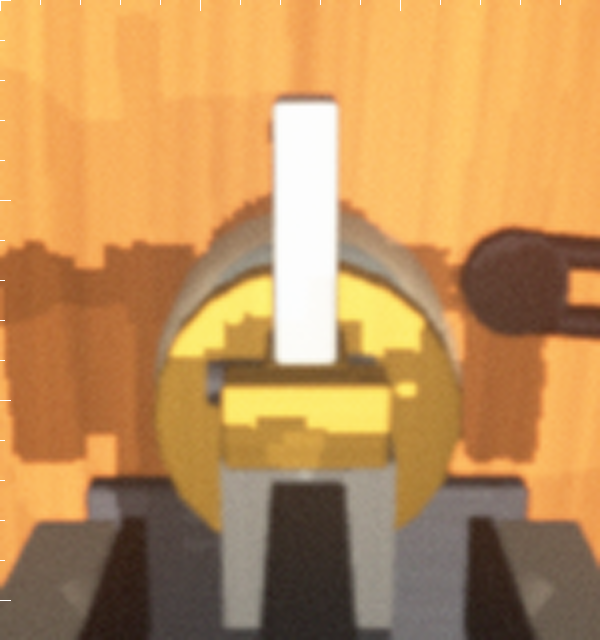

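View pics/p11s.png

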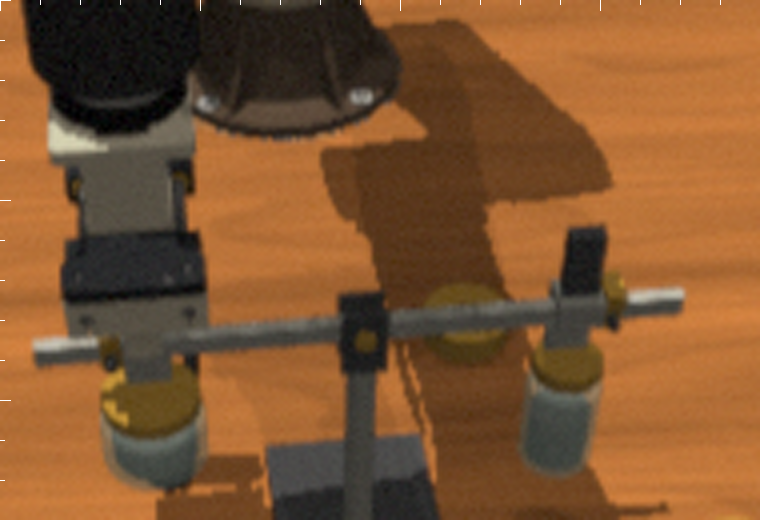

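Released, snug against the right collar, and the beam is about level. Now retreating straight up.

Request:
step_arm(
  plan="5 0 0 -0.5 0 0 0;5 0 0 -1 0 0 0;5 0 0 -2 0 0 0;5 0 0 -3 0 0 0;5 0 0 -3 0 0 0;5 0 0 -2.5 0 0 0;5 -1.5 2 0 0 0 0;5 -2.5 2.5 0 0 0 0;5 -2.5 2.5 0 0 0 0;5 -2.5 2.5 0 0 0 0;5 -2 2 0 0 0 0;5 0 0 0 0 0 0",
)

```text
clock: 28.47
tool_pos: [0.4872, -0.007, 0.3489]
orientation: [-179.8, 0.1, -86.8]
force: [0.8, -0.5, 0.6]
opening: 0.0498
```

Run:
```python
from h import *
o=telemetry.get_obs(); print(o["clock"],o["tool_pos"],o["orientation"],o["force"])
w=snapshot("wrist"); d=snapshot("side"); s=snapshot("scene")
cv2.imwrite("pics/wr12.png",w);cv2.imwrite("pics/s12.png",s);cv2.imwrite("pics/d12.png",d)
crop(d,200,90,130,120,5,"p12d.png");crop(s,180,120,190,130,4,"p12s.png")
```

```text
28.4667 [ 0.4872 -0.007   0.3489] [-179.8088    0.0549  -86.777 ] [ 0.8307 -0.4845  0.577 ]
```

View pics/wr12.png

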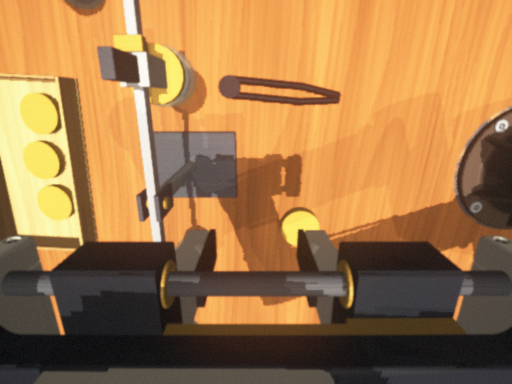

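View pics/p12s.png

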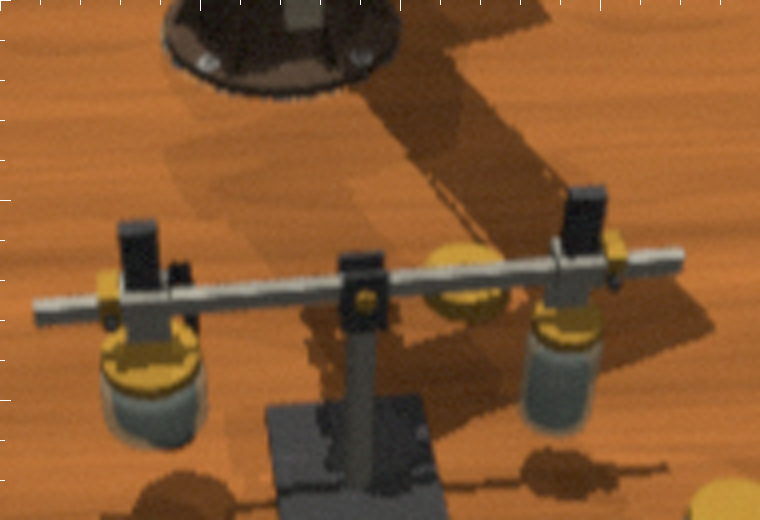

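View pics/p12d.png

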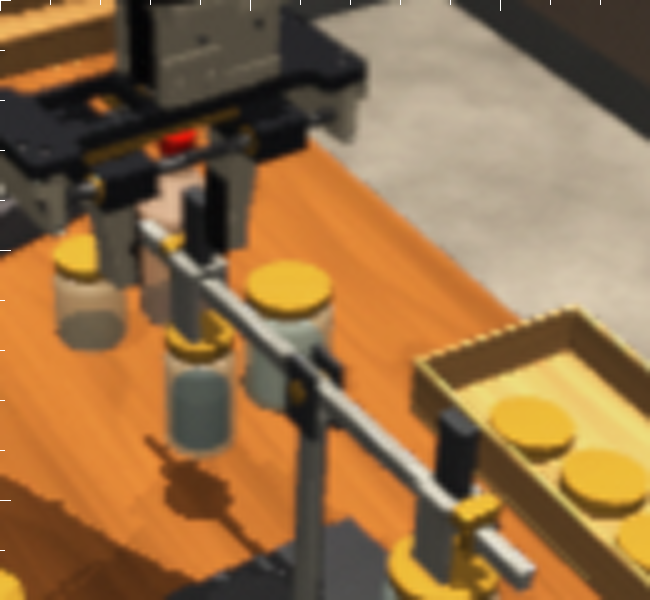

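View pics/s12.png

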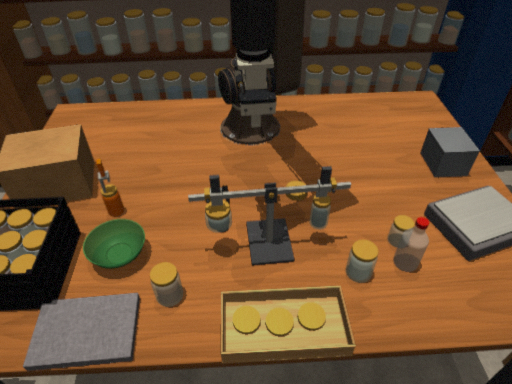

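Run:
```python
from h import *
s=cv2.imread("pics/s12.png");d=cv2.imread("pics/d12.png")
crop(s,195,165,60,60,6,"z1.png");crop(s,305,155,60,60,6,"z2.png")
z=np.hstack([cv2.imread("pics/z1.png"),cv2.imread("pics/z2.png")]);cv2.imwrite("pics/z.png",z)
crop(d,225,120,35,50,8,"z3.png");crop(d,270,165,45,50,8,"z4.png")
cv2.imwrite("pics/zz.png",np.hstack([cv2.imread("pics/z3.png"),cv2.imread("pics/z4.png")]))
S=cam("scene");D=cam("side")
a,ra=tri((S,(180+33/4,120+311/4)),(D,(200+529/5,90+574/5)))
b,rb=tri((S,(180+684/4,120+260/4)),(D,(200+147/5,90+230/5)))
print(a,ra,b,rb,"lean",np.arctan2(b[2]-a[2],b[1]-a[1]))
```

```text
[ 0.6186 -0.1802  0.2043] [np.float64(0.0005781030442170655), np.float64(0.0005781030442170427)] [0.5947 0.2399 0.2014] [np.float64(0.0013772922280272603), np.float64(0.0013772922280270942)] lean -0.0069160946227868085
```

View pics/z.png

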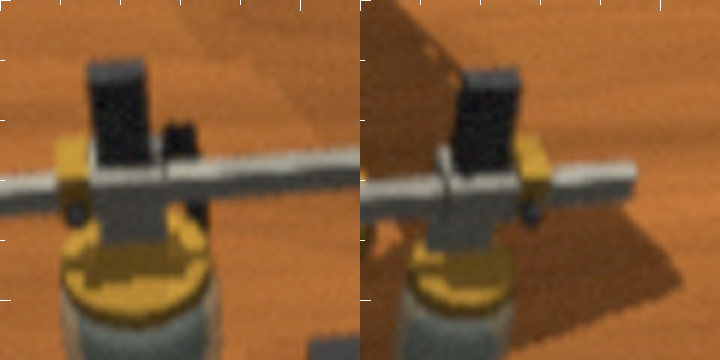

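View pics/zz.png

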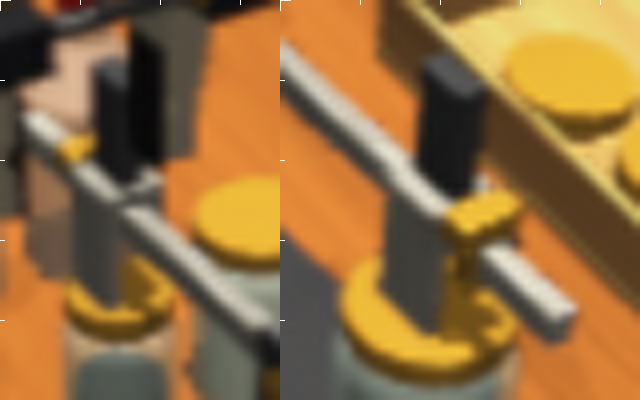

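Request:
step_arm(
  plan="5 1.5 -2 0 0 0 0;5 2.5 -3 0 0 0 0;5 1.7 -2 0 0 0 0;5 0 0 0 0 0 0;5 0 0 0 0 0 0;5 0 0 0 0 0 0;5 0 0 0 0 0 0",
)

```text
clock: 29.2
tool_pos: [0.5628, -0.0622, 0.3467]
orientation: [180.0, -0.1, -86.9]
force: [0.1, -0.6, 0.1]
opening: 0.0503
```

Run:
```python
from h import *
o=telemetry.get_obs(); print(o["clock"],o["tool_pos"]); w=snapshot("wrist"); cv2.imwrite("pics/wr13.png",w)
u=proj(cam("wrist"),[.611,-.127,.218])[0]; print(u); crop(w,int(u[0])-45,max(0,int(u[1])-45),90,90,7,"v1.png")
```

```text
29.2 [ 0.5628 -0.0622  0.3467]
[210.7751 117.3746]
```

Request:
step_arm(
  plan="5 -2 -0.1 0 0 0 0;5 -3.5 -0.2 0 0 0 0;5 -3.5 -0.2 0 0 0 0;5 -3.5 -0.2 0 0 0 0;5 -3.5 -0.2 0 0 0 0;5 -3.5 -0.2 0 0 0 0;5 -3.5 -0.2 0 0 0 0;5 -3.5 -0.2 0 0 0 0;5 -2.5 -0.2 0 0 0 0;5 -1.5 0 0 0 0 0;5 0 0 0 0 0 0;5 0 0 0 0 0 0",
)

```text
clock: 30.25
tool_pos: [0.5629, 0.2441, 0.3466]
orientation: [-180.0, -0.1, -86.8]
force: [-0.2, -0.1, 0.1]
opening: 0.0498
```

Run:
```python
from h import *
snapshot("scene");snapshot("scene")
o=telemetry.get_obs(); print(o["clock"],o["tool_pos"]); w=snapshot("wrist"); cv2.imwrite("pics/wr14.png",w)
u=proj(cam("wrist"),[.594,.183,.218])[0]; print(u); crop(w,int(u[0])-45,max(0,int(u[1])-45),90,90,7,"v2.png")
```

```text
30.35 [0.5632 0.2428 0.3469]
[228.54   124.1271]
```

View pics/v1.png

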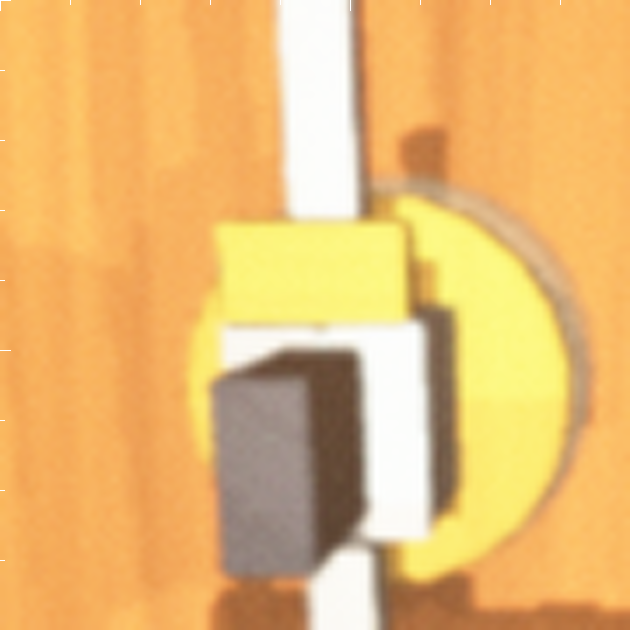

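View pics/v2.png

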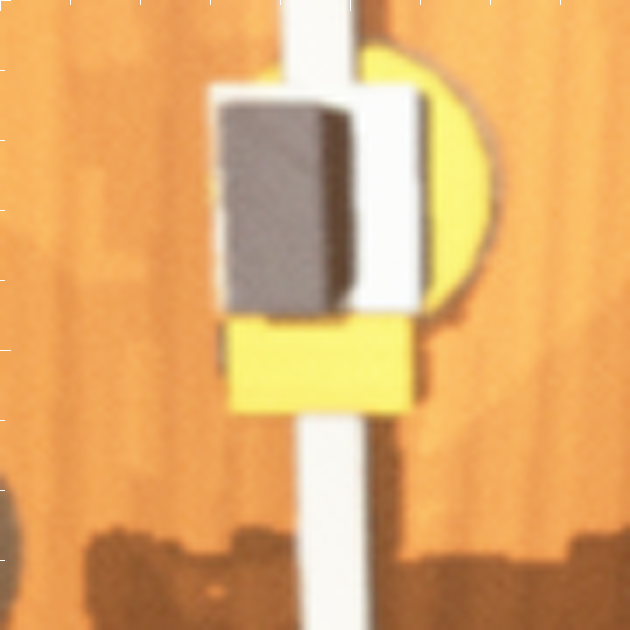

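From above, each crown edge meets its collar with no visible gap. The arm is clear at z = 0.347, so I'm handing in.

Run:
```python
from plant import workorder, telemetry
print(telemetry.get_obs()["force"]); print(workorder.close_job())
```

```text
[0.32990149 0.6960046  0.63368145]
the job is handed in; nothing more can be done
None
```

Both jars are hanging on the bar, each snug against its collar, and the bar is nearly level. I hung the tall jar on the left arm first and let go, then hung the squat jar on the right arm. I handed the job in at about 30 s.

- **Contact:** I slid each hanger outward until it met its collar at about 140 mm from the pivot. The highest reading was about 9.6 N on the left, over the suggested 8 N because I ran two steps without stopping. The right peaked at about 7.8 N. Both are far below the 25 N ramming limit.
- **Right jar:** Just before release I backed off too far and the side force dropped to about zero, so I pressed it again to 5.7 N and then opened the gripper.
- **Last checks:** From above, both crowns touch their collars with no visible gap. The bar's lean came out at about -0.007 rad from two camera views, which is within the measuring error and the jars' possible weight difference. The gripper was clear of everything, and the other objects look where they started.
- **Disagreement:** The fixed cameras and the wrist camera differed by about 4 mm on positions. I went by the wrist camera, and the touch points on the collars agreed with it.

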